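Pack the laundry-soap stock box, check it by touch and close it with the lid that fits

TASK

Pack every soap bar lying on the counter into the open white stock box, lying down so that nothing sticks up above the rim, and lift your hand clear. Then check it by touch: run the closed fingertips close above the rim (within a centimetre) along the middle of the box, from the end nearest the robot right to the far end, and then close the box with the one of the three blue lids that fits it, fully down all round, and let go. Leave the other two lids and the vase, watering can and scrub-pad holder on the window shelf where they are.

Things in the scene. Friction and masses are not known exactly. Their poses are not given: they have to be found in the camera images.
- box: open white plastic stock box, fixed to the counter (does not move), 251 x 102 x 53 mm outside (long along its x, which points away from the robot give or take 0.15 rad), walls and floor 3 mm: inside 245 x 96 x 50 deep, so five bars lie side by side across it with 15 mm to spare in all. Origin: centre of its underside, z up; rim at z = 53
- bar1: yellow laundry-soap bar, green paper band, 90 x 46 x 46 mm, long along its x, square in section (any long face may be down), about 0.2 kg. Origin: its centre. Starts on the counter on the robot's left; three to five of the six bars are there. Lying down in the box, its centre is at z = 26 in the box's frame and its top 4 mm below the rim
- bar2: yellow laundry-soap bar, green paper band, 90 x 46 x 46 mm, long along its x, square in section (any long face may be down), about 0.2 kg. Origin: its centre. Starts on the counter on the robot's left; three to five of the six bars are there. Lying down in the box, its centre is at z = 26 in the box's frame and its top 4 mm below the rim
- bar3: yellow laundry-soap bar, green paper band, 90 x 46 x 46 mm, long along its x, square in section (any long face may be down), about 0.2 kg. Origin: its centre. Starts on the counter on the robot's left; three to five of the six bars are there. Lying down in the box, its centre is at z = 26 in the box's frame and its top 4 mm below the rim
- bar4: yellow laundry-soap bar, green paper band, 90 x 46 x 46 mm, long along its x, square in section (any long face may be down), about 0.2 kg. Origin: its centre. Starts on the counter on the robot's left; three to five of the six bars are there. Lying down in the box, its centre is at z = 26 in the box's frame and its top 4 mm below the rim
- bar5: yellow laundry-soap bar, green paper band, 90 x 46 x 46 mm, long along its x, square in section (any long face may be down), about 0.2 kg. Origin: its centre. Starts on the counter on the robot's left; three to five of the six bars are there. Lying down in the box, its centre is at z = 26 in the box's frame and its top 4 mm below the rim
- bar6: yellow laundry-soap bar, green paper band, 90 x 46 x 46 mm, long along its x, square in section (any long face may be down), about 0.2 kg. Origin: its centre. Starts on the counter on the robot's left; three to five of the six bars are there. Lying down in the box, its centre is at z = 26 in the box's frame and its top 4 mm below the rim
- lid_a: blue plastic lid (three alike on the right, any order), 236 x 98 mm outside, long along x, inside the skirt 231 x 93: too small for the box. 3 mm plate, 12 mm skirt below it, grip bar 70 long (x), 20 wide, 26 high on its middle. Origin: centre of the skirt's lower edge; plate top z = 15, bar top z = 41. 0.16 kg
- lid_b: blue plastic lid (three alike on the right, any order), 262 x 113 mm outside, long along x, inside the skirt 257 x 108: fits over the rim, 3 mm play each side; fully down, its origin is at z = 41 in the box's frame. 3 mm plate, 12 mm skirt below it, grip bar 70 long (x), 20 wide, 26 high on its middle. Origin: centre of the skirt's lower edge; plate top z = 15, bar top z = 41. 0.16 kg
- lid_c: blue plastic lid (three alike on the right, any order), 290 x 126 mm outside, long along x, inside the skirt 285 x 121: too big, 17 mm slack at each end. 3 mm plate, 12 mm skirt below it, grip bar 70 long (x), 20 wide, 26 high on its middle. Origin: centre of the skirt's lower edge; plate top z = 15, bar top z = 41. 0.16 kg
- vase: white ceramic vase, 80 mm across and 150 high, on the shelf; origin at the centre of its foot, bystander
- can: green plastic watering can, body 86 mm across and 108 high, 140 high over its handle, on the shelf; origin at the centre of its foot, bystander
- pad_holder: stainless steel scrub pad holder with its pad, 75 x 100 x 43 mm, on the shelf; origin at the centre of its underside, bystander
Mind the look-alikes: they are no part of the job. Leave any purple look-alike of the bar6 alone.

How it is judged:
By the outcome, as a careful person would: the job done as asked, in the order asked, and still so for the second after the job is handed in, with the robot touching nothing.
Of bar1, bar2, bar3, bar4, bar5, bar6 only 3 to 5 are there at a start; the rules pass over those that are not, and their reading is None.
At some moment in a run one of bar1, bar2, bar3, bar4, bar5, bar6, lid_b may be knocked a few centimetres aside while the robot is not near it.
Once in a run the grip may slacken for a moment while it holds something.
It also fails if it takes over 210 s, if anything falls off the work surface, if the arm or the gripper's body presses on something with over 40 N, if the wrist force passes 120 N, or if a joint passes its speed limit or range.

ROBOT

A 6-joint arm with a two-finger parallel gripper is mounted at the origin on the work surface. World frame = base frame: x ahead of the robot, y to its left, z up, the work surface at z = 0. Lengths are in m, angles in rad, forces in N, time in s.
With the tool pointing down it reaches from about 0.3 to 0.875 m from the base axis. Payload 6.4 kg.
Tool frame: the origin (TCP) lies between the finger pads, 19 mm behind the fingertips; this is the grasp point; z points along the fingers, y is the line along which they close (so a half turn about z gives the same grasp; the last joint's range is limited). The gripper opens to 85 mm and grips with 20 to 120 N. Pads are 22 mm wide; open, the fingers measure 114 mm over their backs; the gripper's body (76 mm by 85 mm) begins 54 mm behind the grasp point. The pads swing forward as they close: fully open they stand 13 mm farther back than shut.
Start: joints at [-1.504, 0.181, 1.607, -0, 1.354, -0.206], TCP at [0.155, -0.554, 0.25] pointing down, gripper open.
Joint ranges: [-2.99, 2.99], [-0.89, 2.07], [0.3, 2.58], [-1.14, 4.28], [0, 2.63], [-3.12, 3.12]. Speed limits (rad/s): [2.57, 2.57, 3.01, 3.14, 3.14, 3.14].

INTERFACE

Orientations are given as a unit quaternion [w, x, y, z].
In Python, from bench import ctrl gives the robot as it stands. The module is installed in compiled form; this text tells all that it offers.
- The arm moves only by the tool servo_tool, never from a script. Its argument "commands" is a list of rows, each a list of 3 entries, a list of its own where there are three numbers: the shift along the tool's x, y, z in mm, then the turn about the tool's z in rad, then the finger opening in mm, from 0 to 85.4. In form: [[[dx, dy, dz], turn, jaw], ...]. A call has 1 to 20 rows; each row shifts and turns the commanded pose from where the row before left it, along the tool's axes as they then stand; what a row does not reach is not made up. A row lasts 1/8 s, in which the tool goes at most 62.5 mm and 10.7 degrees, less where a joint would pass 70% of its speed; a pose out of reach is approached as far as the arm can. A call with a gripper value outside its range is refused whole. The fingers move at their own pace and stop on an object; the grip force is fixed at half the most. Time passes only in rows, so rows that do not move let the fingers close. It gives the time, the measured TCP pose, the force, the opening and the grip force at its end, in the units of the state.
- ctrl.get_obs(): the state, without advancing time (a new reading comes with each control period).
- ctrl.camera(name): name is "side" or "top" or "wrist"; returns a dict with "color" (480x640x3 uint8, red, green, blue), "z_map" (480x640 float32, m along the optical axis (not along the pixel's ray), 0 where there is no reading), "fx", "fy", "cx", "cy" (pixels), "k1" (the pictures are not rectified: a ray, as slopes to the right and down, at radius r is drawn at 1 + k1 r^2 times it, then the intrinsics apply), "R" (3x3) and "t" (3): a world point X has camera coordinates R X + t. Camera axes: x right, y down, z forward; pixel columns grow to the right and rows downward; lengths in m; the calibration is good to about 2 mm. A picture is of the moment at which its call begins.
- ctrl.hand_in(): hands the job in; it is judged then, once.
The state is a dict: "time_s": time; "q": joint angles; "dq": joint speeds; "joint_efforts": joint torques, N m; "eef_pos": TCP position; "eef_rot": TCP orientation; "wrist_force": force on the tool from outside, world axes, zero at the start; "torque": the same for the moment, N m; "opening": opening from 0.0 (shut) to 1.0 (fully open); "grasp_force": force on a finger pad.
Only numpy, scipy, OpenCV 4.12 (cv2) and the standard library are available. Lean on these libraries where they do the work, as an engineer would, in place of code of your own. Each camera call takes 0.05 s, during which the arm holds its last target. There are 200 camera calls.

## Working session

There is one attempt and no reset: what is moved stays moved. The work goes in short steps, Python scripts to look and compute and a tool call to move; the robot and the scene stay as the last step left them, time stands still between calls to the robot, and variables do not carry over. Pictures are saved under pics/ and viewed, at most 14 in all, crops included, and the job is handed in when it is done.

Besides the shell and the picture viewer there is one more tool, called after "Request:" as name([rows], argument=value, ...), one row to a line, values as JSON. servo_tool: Moves the arm, as the interface text tells. Its arguments: {"type":"object","properties":{"commands":{"type":"array"}},"required":["commands"]}

```bash
mkdir -p pics
cat > h.py <<'E'
import numpy as np, cv2
from bench import ctrl
from scipy.spatial.transform import Rotation as Ro
def cam(n):
    c=ctrl.camera(n); c['R']=np.array(c['R']); c['t']=np.array(c['t']); return c
def rays(c,uv):
    uv=np.atleast_2d(uv).astype(float)
    d=np.c_[(uv[:,0]-c['cx'])/c['fx'],(uv[:,1]-c['cy'])/c['fy']]; s=d.copy()
    for _ in range(20): s=d/(1+c['k1']*(s**2).sum(1,keepdims=True))
    return np.c_[s,np.ones(len(s))]
def plane(c,uv,z):
    r=rays(c,uv)@c['R']; o=-c['R'].T@c['t']
    return o+r*((z-o[2])/r[:,2])[:,None]
def depth(c,uv):
    uv=np.atleast_2d(uv).astype(int); z=c['z_map'][uv[:,1],uv[:,0]]
    return (rays(c,uv)*z[:,None]-c['t'])@c['R']
def cloud(c):
    v,u=np.mgrid[0:480,0:640]
    return depth(c,np.c_[u.ravel(),v.ravel()]).reshape(480,640,3)
def proj(c,X):
    p=np.atleast_2d(X)@c['R'].T+c['t']; s=p[:,:2]/p[:,2:]; s=s*(1+c['k1']*(s**2).sum(1,keepdims=True))
    return np.c_[s[:,0]*c['fx']+c['cx'],s[:,1]*c['fy']+c['cy']]
def save(c,n): cv2.imwrite('pics/'+n,c['color'][:,:,::-1])
def state():
    o=ctrl.get_obs(); q=o['eef_rot']; R=Ro.from_quat([q[1],q[2],q[3],q[0]]).as_matrix()
    return o,np.array(o['eef_pos']),R
E
python3 - <<'E'
from h import *
for n in('top','side'):
    c=cam(n); save(c,n+'0.png'); print(n,c['fx'],c['k1'],-c['R'].T@c['t'])
o,p,R=state(); print(o['time_s'],p,R,o['opening'],o['wrist_force'])
E
```

```text
top 532.9637364633281 -0.12032207926935888 [0.28103723 0.04264709 1.63712594]
side 515.1612405254756 -0.08583188445932352 [-0.04322512  0.70267404  0.985399  ]
0.1 [ 0.15489818 -0.55326495  0.24917435] [[ 9.63014981e-01  2.69447825e-01 -1.24316398e-04]
 [ 2.69447678e-01 -9.63013720e-01  1.58888717e-03]
 [ 3.08403796e-04 -1.56361891e-03 -9.99998730e-01]] 1.0030719274110502 [ 0.11646956 -0.0949277  -0.31086373]
```

View pics/top0.png

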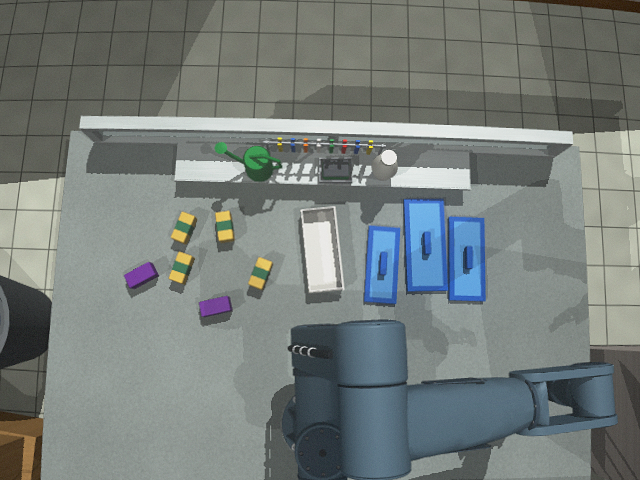

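View pics/side0.png

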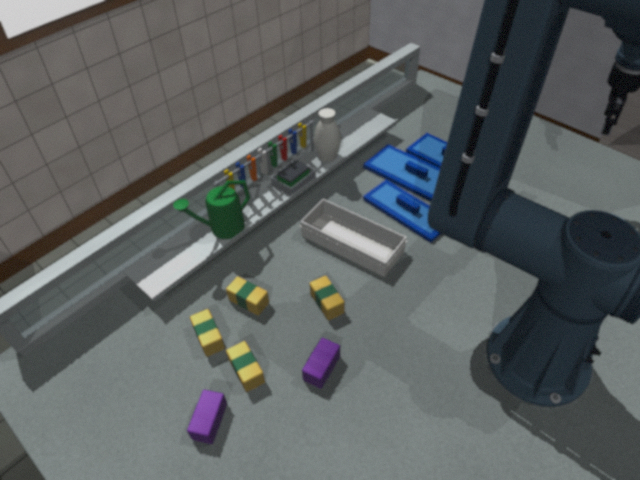

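Candidates in the top view: the yellow bars with green bands are at (183,227), (224,226), (181,268) and (260,274). The look-alikes are the purple bars at (141,275) and (215,308), which I leave alone. The box is at (321,250). The lids are at (381,265), (425,245) and (467,260), and I expect the right-hand one to be the middle size. Next I measure all of these.

```bash
cat > m.py <<'E'
from h import *
def comps(c,lo,hi,amin,k=3):
    hsv=cv2.cvtColor(c['color'],cv2.COLOR_RGB2HSV); m=cv2.inRange(hsv,lo,hi)
    m=cv2.morphologyEx(m,cv2.MORPH_CLOSE,np.ones((k,k)))
    n,l,s,ce=cv2.connectedComponentsWithStats(m)
    return [(l==i) for i in range(1,n) if s[i,4]>amin]
def rect(xy):
    (cx,cy),(w,h),a=cv2.minAreaRect((xy*1000).astype(np.float32))
    if w<h: w,h,a=h,w,a+90
    return np.round([cx,cy,w,h],1),round((a+90)%180-90,1)
def bars(c,ymin=-9):
    hsv=cv2.cvtColor(c['color'],cv2.COLOR_RGB2HSV)
    P=cloud(c); out=[]
    m=cv2.inRange(hsv,(18,90,60),(90,255,255))
    m[(P[:,:,2]>.12)]=0
    m=cv2.morphologyEx(m,cv2.MORPH_CLOSE,np.ones((3,3)))
    n,l,s,ce=cv2.connectedComponentsWithStats(m)
    for i in range(1,n):
        if s[i,4]<150: continue
        q=P[l==i]; zt=np.percentile(q[:,2],90); t=(l==i)&(P[:,:,2]>zt-.012)
        v,u=np.nonzero(t); xy=plane(c,np.c_[u,v],zt)[:,:2]
        out.append((np.round(ce[i]),round(zt*1000,1),*rect(xy)))
    return out
E
python3 - <<'E'
from m import *
for n in('top','side'):
    c=cam(n); print(n)
    for b in bars(c): print(b)
    P=cloud(c)
    if n=='top':
        for m in comps(c,(100,120,60),(118,255,255),800):
            q=P[m]; zs=np.percentile(q[:,2],[10,50,95]); t=m
            v,u=np.nonzero(m); print('lid',u.mean(),v.mean(),zs,rect(plane(c,np.c_[u,v],np.median(q[:,2]))[:,:2]))
        sub=(P[:,:,2]>.035)&(P[:,:,2]<.07)&(P[:,:,1]<.16)&(P[:,:,1]>-.06)&(P[:,:,0]>.3)&(P[:,:,0]<.72)
        q=P[sub]; print('rim',np.percentile(q[:,2],[10,50,90]),rect(q[:,:2])); 
        v,u=np.nonzero(sub); cv2.imwrite('pics/sub.png',sub*255)
        print('rimplane',rect(plane(c,np.c_[u,v],np.percentile(q[:,2],80))[:,:2]))
        for uv in((320,185),(300,185),(350,185),(320,165),(320,195)): print(uv,depth(c,uv))
E
```

```text
top
(array([224., 226.]), np.float64(49.6), array([582.5, 306.1,  87.9,  46.3]), 11.2)
(array([183., 227.]), np.float64(49.9), array([575.8, 433.1,  86.9,  47.9]), -21.6)
(array([181., 267.]), np.float64(49.5), array([452.2, 431.9,  89.1,  45.2]), -17.4)
(array([260., 273.]), np.float64(50.4), array([442.5, 189.6,  88. ,  45.7]), -19.3)
(array([ 20., 444.]), np.float64(-290.2), array([-206.2, 1140.3,   59.1,   28.7]), -2.0)
(array([ 11., 472.]), np.float64(-281.3), array([-273.8, 1136.7,   52.8,   21.6]), -4.5)
lid 443.5542168674699 251.21657361151924 [0.01004503 0.01529313 0.03124195] (array([ 536.1, -376.4,  317.6,  256.6]), 1.1)
lid 381.8676229508197 264.4782786885246 [0.01034136 0.01565818 0.03912283] (array([ 483.3, -179.8,  236.2,   99. ]), -2.9)
rim [0.03767229 0.05028745 0.05814946] (array([554.6,  49.6, 330.7, 218.9]), -0.0)
rimplane (array([554.7,  50. , 332.7, 217.9]), -0.1)
(320, 185) [[0.71640946 0.01750259 0.05588919]]
(300, 185) [[0.71752878 0.079013   0.04512506]]
(350, 185) [[ 0.71860012 -0.07436002  0.05831794]]
(320, 165) [[0.78242192 0.01898736 0.04916902]]
(320, 195) [[ 0.69988829  0.01575041 -0.00303456]]
side
(array([222., 228.]), np.float64(112.7), array([744.7, 241. ,  59.1,  20.5]), 22.8)
(array([248., 295.]), np.float64(49.9), array([577.6, 310.7,  92.5,  49.9]), 10.8)
(array([327., 297.]), np.float64(50.1), array([437.8, 195. ,  94.7,  47. ]), -19.3)
(array([207., 332.]), np.float64(49.3), array([569.4, 436.9,  95.5,  45. ]), -19.7)
(array([245., 366.]), np.float64(49.8), array([446.2, 435.6,  93.7,  45.1]), -17.6)[ WARN:0@3.065] global loadsave.cpp:1063 imwrite_ Unsupported depth image for selected encoder is fallbacked to CV_8U.
```

Run:
```python
from m import *
T=cam('top'); P=cloud(T)
# box rim corners: white region in crop
crop=T['color'][195:310,290:495]; cv2.imwrite('pics/crop1.png',cv2.resize(crop[:,:,::-1],None,fx=3.9,fy=3.9,interpolation=cv2.INTER_CUBIC))
sub=(P[:,:,2]>.036)&(P[:,:,2]<.07)&(P[:,:,1]<.1)&(P[:,:,1]>-.08)&(P[:,:,0]>.35)&(P[:,:,0]<.685)
v,u=np.nonzero(sub); print('box',len(v),u.min(),u.max(),v.min(),v.max(),rect(plane(T,np.c_[u,v],.053)[:,:2]))
# lids: erode
hsv=cv2.cvtColor(T['color'],cv2.COLOR_RGB2HSV); m=cv2.inRange(hsv,(100,120,60),(118,255,255)); m[:,:402]=0
for x in range(440,452):print(x,(m[:,x]>0).sum(),end='; ')
a=m.copy(); a[:,447:]=0; b=m.copy(); b[:,:447]=0
for k in(a,b):
    v,u=np.nonzero(k); v,u=v[::1],u; print('lid',rect(plane(T,np.c_[u,v],.015)[:,:2]))
S=cam('side'); 
for nm,c in(('t',T),('s',S)):
  hs=cv2.cvtColor(c['color'],cv2.COLOR_RGB2HSV); mm=cv2.inRange(hs,(18,90,60),(90,255,255)); mm=cv2.morphologyEx(mm,cv2.MORPH_CLOSE,np.ones((3,3))); Q=cloud(c)
  n,l,s,ce=cv2.connectedComponentsWithStats(mm)
  for i in range(1,n):
    if s[i,4]<150: continue
    q=Q[l==i]
    if q[:,0].mean()<.3 or q[:,0].mean()>.68: continue
    t=(l==i)&(Q[:,:,2]>.038); v,u=np.nonzero(t); print(nm,ce[i].round(),np.median(Q[t][:,2]).round(4),rect(plane(c,np.c_[u,v],.046)[:,:2]))
```

```text
box 425 300 343 207 292 (array([520.7,   8.9, 255.4, 106.9]), 7.4)
440 92; 441 92; 442 92; 443 90; 444 71; 445 52; 446 32; 447 23; 448 10; 449 83; 450 83; 451 83; lid (array([ 548.5, -314.1,  289. ,  127.6]), 2.1)
lid (array([ 508.7, -442.5,  262.3,  120. ]), -0.4)
t [224. 226.] 0.0459 (array([581.9, 306.2,  90.7,  46.9]), 11.3)
t [183. 227.] 0.0453 (array([576.2, 434.1,  87.5,  46.7]), -20.3)
t [181. 267.] 0.046 (array([452.5, 432.2,  89.1,  46.4]), -17.4)
t [260. 273.] 0.0457 (array([442.8, 189.7,  88.2,  46.4]), -19.3)
s [248. 295.] 0.0478 (array([579.7, 309.3,  94.4,  50.1]), 10.1)
s [327. 297.] 0.0479 (array([436.4, 194.1, 101.9,  47.4]), -19.9)
s [207. 332.] 0.0474 (array([571.1, 436.1,  96.9,  45.2]), -19.7)
s [245. 366.] 0.0476 (array([448.2, 434.8,  93.8,  45.3]), -16.9)
```

View pics/crop1.png

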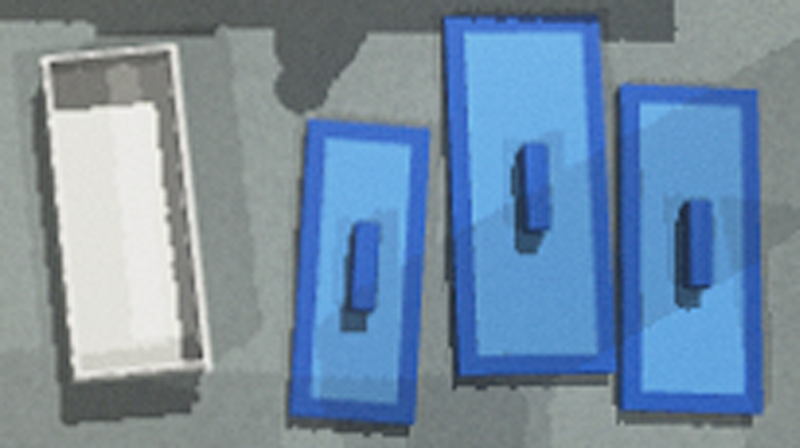

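The measured lid lengths are 236 mm on the left (lid_a), 289 mm in the middle (lid_c) and 262 mm on the right, at top pixel (467,260), which is lid_b. Now I move over the nearest yellow bar.

Request:
servo_tool([
  [[24,-32,0],0,85],
  [[24,-32,0],0,85],
  [[24,-32,0],0,85],
  [[24,-32,0],0,85],
  [[24,-32,0],0,85],
  [[24,-32,0],0,85],
  [[24,-32,0],0,85],
  [[24,-32,0],0,85],
  [[24,-32,0],0,85],
  [[24,-32,0],0,85],
  [[24,-32,0],0,85],
  [[24,-32,0],0,85],
  [[24,-32,0],0,85],
  [[24,-32,0],0,85],
  [[24,-32,0],0,85],
  [[24,-32,0],0,85],
  [[24,-32,0],0,85],
  [[24,-32,0],0,85],
  [[24,-32,0],0,85],
  [[24,-32,0],0,85],
])

```text
time_s: 2.8
eef_pos: [0.4451, 0.1933, 0.2501]
eef_rot: [0.0, 0.991, 0.136, 0.0]
wrist_force: [0.7, -1.0, 0.4]
opening: 0.996
grasp_force: 0.0
```

Request:
servo_tool([
  [[0,0,0],-0.18,85],
  [[0,0,0],-0.18,85],
  [[0,0,0],-0.18,85],
  [[0,0,0],-0.18,85],
  [[0,0,0],-0.18,85],
  [[0,0,0],-0.18,85],
  [[0,0,0],-0.18,85],
  [[0,0,0],-0.18,85],
  [[0,0,0],-0.18,85],
  [[0,0,0],-0.18,85],
  [[0,0,0],-0.18,85],
  [[0,0,0],-0.18,85],
  [[0,0,0],-0.18,85],
  [[0,0,0],-0.18,85],
  [[0,0,0],0,85],
])

```text
time_s: 4.68
eef_pos: [0.4447, 0.1919, 0.25]
eef_rot: [0.0, 0.174, 0.985, -0.0]
wrist_force: [0.2, 0.3, -0.2]
opening: 0.996
grasp_force: 0.0
```

```bash
cat >> m.py <<'E'
def head(R): return np.degrees(np.arctan2(R[1,0],R[0,0]))
def go(x,y,h,z):
    """from the present pose: turn (rad), then shift in tool axes after the turn (mm)"""
    o,p,R=state(); h0=head(R); d=(h-h0+180)%360-180
    a=np.radians(h0+d); e=np.array([x,y])-p[:2]*1000
    return dict(turn=round(-np.radians(d),3),dx=round(e[0]*np.cos(a)+e[1]*np.sin(a),1),dy=round(e[0]*np.sin(a)-e[1]*np.cos(a),1),dz=round(p[2]*1000-z,1))
E
python3 - <<'E'
from m import *
o,p,R=state(); print(o['time_s'],p,head(R),np.round(o['q'],2),o['opening'])
c=cam('wrist'); save(c,'w1.png'); print(-c['R'].T@c['t'],c['fx'])
for b in bars(c): print(b)
E
```

```text
4.675 [0.4447236  0.19189333 0.24999519] 159.9230218892134 [ 0.16 -0.03  1.83 -0.    1.34 -1.06] 0.9961421222825428
[0.37479373 0.21756259 0.37258275] 334.7469065151191
(array([550., 126.]), np.float64(45.8), array([447.5, 421.1,  88.2,  66.2]), -17.4)
(array([311., 203.]), np.float64(45.8), array([441.2, 190.8,  88.7,  44.3]), -19.1)
(array([567., 240.]), np.float64(46.0), array([570.2, 422.7,  89.2,  66. ]), -20.0)
(array([452., 279.]), np.float64(45.9), array([573.6, 303.9, 105.7,  45.8]), 10.8)
```

View pics/w1.png

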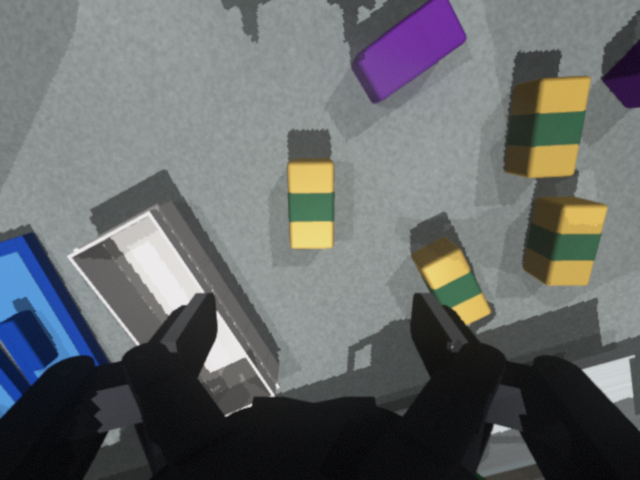

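The crop shows the yellow bar with a green band, square in section, at (311,203). The purple one at (410,48) stays. I descend and grip.

Request:
servo_tool([
  [[2.5,-2.4,30],-0.015,85],
  [[0,0,40],0,85],
  [[0,0,40],0,85],
  [[0,0,40],0,85],
  [[0,0,30],0,85],
  [[0,0,20],0,85],
  [[0,0,15],0,85],
  [[0,0,7],0,85],
  [[0,0,0],0,85],
  [[0,0,0],0,40],
  [[0,0,0],0,40],
  [[0,0,0],0,30],
  [[0,0,0],0,30],
  [[0,0,0],0,30],
  [[0,0,0],0,30],
  [[0,0,0],0,30],
])

```text
time_s: 6.72
eef_pos: [0.4424, 0.1907, 0.0288]
eef_rot: [0.001, 0.166, 0.986, 0.0]
wrist_force: [-1.3, 0.8, 6.2]
opening: 0.532
grasp_force: 62.5
```

Request:
servo_tool([
  [[0,0,-10],0,30],
  [[0,0,-30],0,30],
  [[0,0,-40],0,30],
  [[0,0,-40],0,30],
  [[0,0,-30],0,30],
  [[0,0,0],0,30],
])

```text
time_s: 7.48
eef_pos: [0.4431, 0.1908, 0.1805]
eef_rot: [0.003, 0.166, 0.986, 0.001]
wrist_force: [0.3, -0.5, -3.1]
opening: 0.525
grasp_force: 62.0
```

Run:
```python
from m import *
# box rim from the first wrist view and top view: fit from depth, rim points
for n in('wrist','top'):
    c=cam(n); P=cloud(c)
    if n=='wrist': save(c,'w2.png')
    d=np.abs(P[:,:,2]-.053)<.008
    g=d&(P[:,:,1]<.1)&(P[:,:,1]>-.08)&(P[:,:,0]>.36)&(P[:,:,0]<.685)
    v,u=np.nonzero(g); X=plane(c,np.c_[u,v],.053)[:,:2]; print(n,len(v),rect(X),np.median(P[g][:,2]))
o,p,R=state(); print(o['time_s'],p,o['opening']*85.4,o['grasp_force'])
```

```text
wrist 3030 (array([507.1,   8. , 224.2, 106.6]), 7.4) 0.05060521181586908
top 272 (array([521.5,   9. , 253.8, 105.1]), 6.8) 0.05203779456218892
7.575 [0.44087038 0.19038703 0.17721831] 44.97862893986048 62.043317556381226
```

View pics/w2.png

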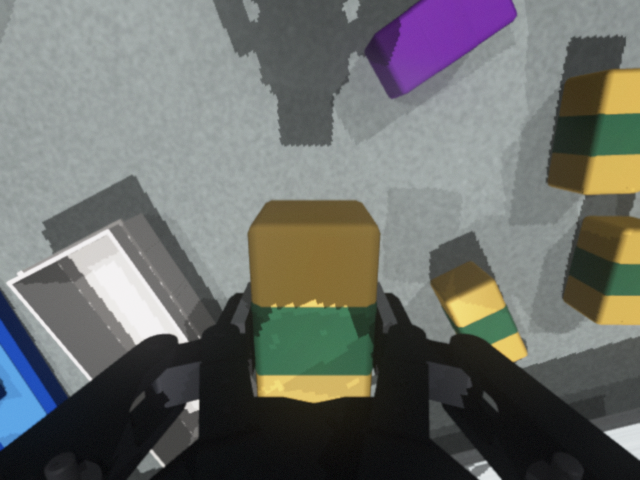

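The bar is held, at (315,300). Before placing, I check where it sits in the tool frame.

```bash
cat >> m.py <<'E'
def held():
    c=cam('wrist'); P=cloud(c); o,p,R=state()
    hsv=cv2.cvtColor(c['color'],cv2.COLOR_RGB2HSV); m=cv2.inRange(hsv,(12,80,40),(90,255,255))>0
    q=(P-p)@R*1000; k=m&(np.abs(q[:,:,0])<80)&(np.abs(q[:,:,1])<40)&(np.abs(q[:,:,2])<45)&(c['z_map']>0)
    s=q[k]; print('held tool frame: x max %.1f  y %.1f..%.1f  z %.1f..%.1f'%(np.percentile(s[:,0],98),*np.percentile(s[:,1],[2,98]),*np.percentile(s[:,2],[2,98])))
    zz=s[:,2]; f=s[s[:,0]>np.percentile(s[:,0],98)-4]; t=s[zz<np.percentile(zz,5)+3]
    print(' end face x median %.1f n%d z %.1f..%.1f; top face x %.1f..%.1f z med %.1f'%(np.median(f[:,0]),len(f),f[:,2].min(),f[:,2].max(),t[:,0].min(),t[:,0].max(),np.median(t[:,2])))
    A=np.c_[t[:,0],t[:,1],np.ones(len(t))]; print(' top slope xy',np.linalg.lstsq(A,t[:,2],rcond=None)[0])
    print(' t=%.1f'%o['time_s'],p.round(4),'head %.1f'%head(R),'open %.1f'%(o['opening']*85.4),'grip %.0f'%o['grasp_force'])
E
python3 - <<'E'
from m import *
held()
h=97.2; ux=np.array([np.cos(np.radians(7.2)),np.sin(np.radians(7.2))])
b=np.array([521.,9.])
print(go(*(b+ux*80),h,100))
E
```

```text
held tool frame: x max 44.4  y -20.7..21.5  z -17.8..14.1
 end face x median 44.1 n4102 z -18.1..24.7; top face x -28.6..44.9 z med -16.7
 top slope xy [ 6.87351329e-03 -5.48182948e-04 -1.67154903e+01]
 t=7.6 [0.4404 0.1903 0.1765] head 160.9 open 45.3 grip 62
{'turn': np.float64(1.111), 'dx': np.float64(-190.0), 'dy': np.float64(137.2), 'dz': np.float64(76.5)}
```

Request:
servo_tool([
  [[0,0,0],0.18,30],
  [[0,0,0],0.18,30],
  [[0,0,0],0.18,30],
  [[0,0,0],0.18,30],
  [[0,0,0],0.18,30],
  [[0,0,0],0.18,30],
  [[-20,13,0],0.031,30],
  [[-35,25,0],0,30],
  [[-40,29,0],0,30],
  [[-40,29,0],0,30],
  [[-35,25,0],0,30],
  [[-20,12,0],0,30],
  [[0,0,0],0,30],
])

```text
time_s: 9.25
eef_pos: [0.5976, 0.0182, 0.1762]
eef_rot: [-0.001, 0.662, 0.75, -0.001]
wrist_force: [-0.6, 0.1, -2.0]
opening: 0.531
grasp_force: 62.0
```

```bash
cat >> m.py <<'E'
def boxfit(names=('wrist','top'),zr=.053,lim=.006):
    for n in names:
        c=cam(n); P=cloud(c); h=np.radians(7.2)
        ux=np.array([np.cos(h),np.sin(h)]); uy=np.array([-ux[1],ux[0]]); b=np.array([.521,.009])
        e=(P[:,:,:2]-b); a=e@ux; l=e@uy
        g=(np.abs(P[:,:,2]-zr)<lim)&(np.abs(a)<.14)&(np.abs(l)<.065)
        v,u=np.nonzero(g); X=plane(c,np.c_[u,v],zr)[:,:2]-b; a=X@ux*1000; l=X@uy*1000
        print(n,'z %.1f'%(1000*np.median(P[g][:,2])))
        for s in(1,-1):
            k=(l*s>40)&(np.abs(a)<115)
            if k.sum()>30:
                f=np.polyfit(a[k],l[k],1); print('  side %+d n%d lateral %.1f (5..95: %.1f %.1f) slope %.4f a %.0f..%.0f'%(s,k.sum(),f[1],*np.percentile(l[k]-f[0]*a[k],[5,95]),f[0],a[k].min(),a[k].max()))
        for s in(1,-1):
            k=(a*s>112)&(np.abs(l)<45)
            if k.sum()>20: print('  end %+d n%d a %.1f (%.1f %.1f)'%(s,k.sum(),np.median(a[k]),*np.percentile(a[k],[5,95])))
E
python3 - <<'E'
from m import *
held(); boxfit()
c=cam('wrist'); save(c,'w3.png')
E
```

```text
held tool frame: x max 44.2  y -19.7..22.4  z -16.9..15.6
 end face x median 43.9 n4078 z -17.3..25.5; top face x -28.8..44.3 z med -15.7
 top slope xy [ 4.76047382e-03 -1.02147991e-03 -1.57058686e+01]
 t=9.3 [0.5969 0.0193 0.1764] head 97.2 open 45.4 grip 62
wrist z 51.3
  side +1 n1547 lateral 46.7 (5..95: 45.3 48.3) slope 0.0010 a -115..115
  side -1 n946 lateral -50.8 (5..95: -53.2 -48.5) slope 0.0029 a -115..20
  end +1 n233 a 122.8 (120.9 124.4)
  end -1 n947 a -121.7 (-124.6 -118.7)
top z 52.7
  side -1 n42 lateral -49.9 (5..95: -51.3 -48.2) slope 0.0074 a -113..2
```

View pics/w3.png

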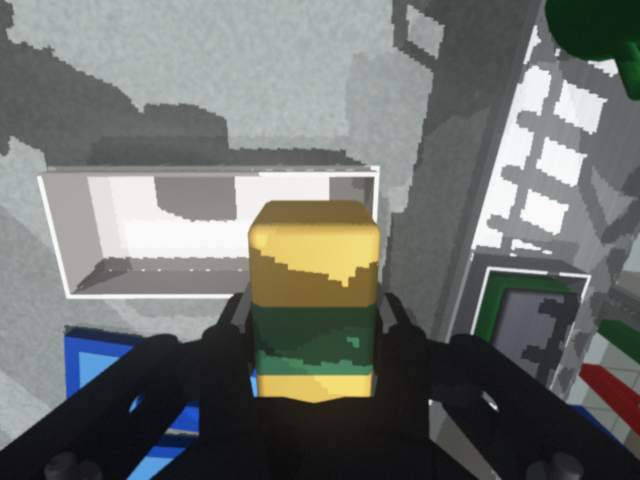

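The held bar is at (315,290). The box rim corners are near (40,175), (378,170) and (70,297). I correct sideways by -1.8 mm and lower.

Request:
servo_tool([
  [[-1.8,-1,20],0,30],
  [[0,0,30],0,30],
  [[0,0,25],0,30],
  [[0,0,15],0,30],
  [[0,0,0],0,30],
  [[0,0,12],0,30],
  [[0,0,12],0,30],
  [[0,0,10],0,30],
  [[0,0,8],0,30],
  [[0,0,5],0,30],
  [[0,0,3],0,30],
  [[0,0,0],0,30],
])

```text
time_s: 10.95
eef_pos: [0.5972, 0.0173, 0.0379]
eef_rot: [-0.0, 0.661, 0.75, -0.0]
wrist_force: [-0.9, -0.6, -1.3]
opening: 0.529
grasp_force: 62.0
```

Request:
servo_tool([
  [[0,0,2],0,30],
  [[0,0,1.5],0,30],
  [[0,0,1],0,30],
  [[0,0,0],0,30],
  [[0,0,0],0,50],
  [[0,0,0],0,54],
  [[0,0,0],0,54],
  [[0,0,0],0,54],
  [[0,0,-25],0,54],
  [[0,0,-30],0,54],
  [[0,0,-30],0,54],
  [[0,0,-30],0,54],
  [[0,0,0],0,54],
])

```text
time_s: 12.58
eef_pos: [0.5992, 0.017, 0.1515]
eef_rot: [0.002, 0.661, 0.75, 0.002]
wrist_force: [-0.2, 0.5, 0.7]
opening: 0.631
grasp_force: 0.0
```

Run:
```python
from m import *
o,p,R=state(); print(o['time_s'],p,o['opening']*85.4,o['wrist_force'])
c=cam('wrist'); 
for b in bars(c): print(b)
c=cam('top'); print('top')
for b in bars(c): print(b)
```

```text
12.575 [0.59917574 0.01700608 0.15146593] 53.852062127607304 [-0.23161711  0.52905481  0.74786863]
(array([311., 235.]), np.float64(48.6), array([597.9,  18.6,  87.6,  44.8]), -82.8)
(array([535., 301.]), np.float64(83.5), array([747. ,   6.1,  62.3,  39. ]), 37.4)
top
(array([224., 226.]), np.float64(49.9), array([582.6, 306.1,  87.4,  46.3]), 11.3)
(array([183., 227.]), np.float64(50.4), array([574.9, 432.6,  86.7,  47.5]), -20.2)
(array([181., 267.]), np.float64(50.0), array([452.1, 431.5,  89.1,  45.7]), -17.4)
(array([ 36., 459.]), np.float64(-421.3), array([-263.9, 1087.5,  164. ,   19. ]), -8.1)
(array([ 14., 457.]), np.float64(-272.1), array([-219.8, 1134.8,   69.3,   20.1]), 2.7)
```

Bar 1 is flat in the box, with its top at 48.6 mm. I push it to the far wall with closed fingers.

Request:
servo_tool([
  [[0,-20,0],0,0],
  [[0,-26,0],0,0],
  [[0,0,0],0,0],
  [[0,0,20],0,0],
  [[0,0,30],0,0],
  [[0,0,30],0,0],
  [[0,0,20],0,0],
  [[0,0,9],0,0],
  [[0,0,0],0,0],
  [[0,6,0],0,0],
  [[0,6,0],0,0],
  [[0,6,0],0,0],
  [[0,5,0],0,0],
  [[0,4,0],0,0],
  [[0,3,0],0,0],
  [[0,0,0],0,0],
])

```text
time_s: 14.68
eef_pos: [0.5817, 0.0153, 0.0395]
eef_rot: [0.0, 0.661, 0.75, 0.0]
wrist_force: [0.0, 0.1, -0.8]
opening: 0.005
grasp_force: 0.0
```

```bash
cat >> m.py <<'E'
def inbox(x,y):
    e=np.array([x,y])-[521.5,7.6]; h=np.radians(7.2); return (e@[np.cos(h),np.sin(h)]).round(1),(e@[-np.sin(h),np.cos(h)]).round(1)
E
python3 - <<'E'
from m import *
o,p,R=state(); print(o['time_s'],p,inbox(*p[:2]*1000),o['opening']*85.4,o['wrist_force'])
c=cam('wrist')
for b in bars(c): print(b,inbox(*b[2][:2]))
E
```

```text
14.675 [0.58167423 0.01534623 0.03945269] (np.float64(60.7), np.float64(0.1)) 0.43461007940095625 [ 1.14398310e-04  1.11918902e-01 -7.97600114e-01]
(array([413., 274.]), np.float64(48.5), array([614.6,  36.3,  57. ,  46.1]), -82.8) (np.float64(96.0), np.float64(16.8))
(array([422., 390.]), np.float64(85.6), array([612. ,  25.1,  12. ,   2.8]), -35.7) (np.float64(92.0), np.float64(6.0))
```

Run:
```python
from m import *
print(go(581.5,307,191.2,150))
```

```text
{'turn': np.float64(-1.64), 'dx': np.float64(-56.6), 'dy': np.float64(286.1), 'dz': np.float64(-110.6)}
```

Request:
servo_tool([
  [[0,2,0],0,0],
  [[0,0,0],0,0],
  [[0,-4,0],0,0],
  [[0,2,-40],0,0],
  [[0,0,-40],0,0],
  [[0,0,-40],0,0],
  [[0,0,-40],-0.18,85],
  [[0,0,0],-0.18,85],
  [[0,0,0],-0.18,85],
  [[0,0,0],-0.18,85],
  [[0,0,0],-0.18,85],
  [[0,0,0],-0.18,85],
  [[0,0,0],-0.18,85],
  [[0,0,0],-0.18,85],
  [[0,0,0],-0.18,85],
  [[0,0,0],-0.02,85],
])

```text
time_s: 16.73
eef_pos: [0.5814, 0.0153, 0.1995]
eef_rot: [0.0, -0.097, 0.995, 0.0]
wrist_force: [0.2, -0.3, -0.1]
opening: 0.996
grasp_force: 0.0
```

Request:
servo_tool([
  [[-7,32,0],0,85],
  [[-7,36,0],0,85],
  [[-7,36,0],0,85],
  [[-7,36,0],0,85],
  [[-7,36,0],0,85],
  [[-7,36,0],0,85],
  [[-7,36,0],0,85],
  [[-7,38,0],0,85],
  [[0,0,0],0,85],
])

```text
time_s: 17.85
eef_pos: [0.5802, 0.3093, 0.1993]
eef_rot: [0.0, -0.098, 0.995, 0.0]
wrist_force: [0.0, -0.2, 0.3]
opening: 0.992
grasp_force: 0.0
```

Run:
```python
from m import *
o,p,R=state(); print(o['time_s'],p,head(R))
c=cam('wrist')
for b in bars(c): print(b,inbox(*b[2][:2]), go(*b[2][:2],b[3]+180,29))
c=cam('top'); print('top')
for b in bars(c): print(b)
```

```text
17.85 [0.58017418 0.30933761 0.19933648] -168.79954315326185
(array([499.,  91.]), np.float64(45.6), array([453.7, 425.5,  93.8,  54.9]), -17.2) (np.float64(-14.9), np.float64(423.1)) {'turn': np.float64(0.495), 'dx': np.float64(155.8), 'dy': np.float64(75.0), 'dz': np.float64(170.2)}
(array([310., 219.]), np.float64(45.8), array([581.1, 306.8,  91.8,  44.9]), 11.0) (np.float64(96.6), np.float64(289.4)) {'turn': np.float64(0.003), 'dx': np.float64(-0.5), 'dy': np.float64(-1.1), 'dz': np.float64(170.2)}
(array([  7., 205.]), np.float64(48.5), array([613.1,  59.4,  48.1,  14.5]), -4.2) (np.float64(97.4), np.float64(39.9)) {'turn': np.float64(0.268), 'dx': np.float64(-50.8), 'dy': np.float64(-245.3), 'dz': np.float64(170.2)}
(array([450., 237.]), np.float64(45.8), array([573. , 425.2,  87.9,  59.6]), -19.7) (np.float64(103.4), np.float64(407.9)) {'turn': np.float64(0.539), 'dx': np.float64(46.5), 'dy': np.float64(108.1), 'dz': np.float64(170.2)}
top
(array([318., 217.]), np.float64(53.9), array([618.6,  22.5,  87.1,  43.2]), -83.0)
(array([175., 274.]), np.float64(49.5), array([432.9, 439.3,  47.3,  42.6]), -17.7)
(array([ 11., 470.]), np.float64(-277.2), array([-282.7, 1135.6,   58. ,   40.4]), -30.1)
```

Request:
servo_tool([
  [[-0.5,-1.5,30],0,85],
  [[0,0,40],0,85],
  [[0,0,40],0,85],
  [[0,0,30],0,85],
  [[0,0,20],0,85],
  [[0,0,10],0,85],
  [[0,0,0],0,85],
  [[0,0,0],0,40],
  [[0,0,0],0,30],
  [[0,0,0],0,30],
  [[0,0,0],0,30],
  [[0,0,0],0,30],
  [[0,0,0],0,30],
  [[0,0,-10],0,30],
  [[0,0,-30],0,30],
  [[0,0,-40],0,30],
  [[0,0,-40],0,30],
  [[0,0,-30],0,30],
  [[0,0,0],0,30],
])

```text
time_s: 20.32
eef_pos: [0.5831, 0.3059, 0.1827]
eef_rot: [0.003, -0.098, 0.995, 0.001]
wrist_force: [0.4, -0.0, -1.8]
opening: 0.529
grasp_force: 62.1
```

```bash
cat >> m.py <<'E'
def boxpt(a,l):
    h=np.radians(7.2); return np.array([521.5,7.6])+a*np.array([np.cos(h),np.sin(h)])+l*np.array([-np.sin(h),np.cos(h)])
E
python3 - <<'E'
from m import *
held(); print(go(*boxpt(32,0.2),97.2,60))
E
```

```text
held tool frame: x max 42.0  y -21.0..21.3  z -17.6..14.8
 end face x median 41.7 n4043 z -17.9..25.5; top face x -31.4..41.9 z med -16.4
 top slope xy [ 9.33452986e-03  1.49053963e-03 -1.64858405e+01]
 t=20.4 [0.5818 0.3055 0.1801] head -168.8 open 45.3 grip 62
{'turn': np.float64(1.64), 'dx': np.float64(-287.8), 'dy': np.float64(-65.2), 'dz': np.float64(120.1)}
```

Request:
servo_tool([
  [[0,0,0],0.18,30],
  [[0,0,0],0.18,30],
  [[0,0,0],0.18,30],
  [[0,0,0],0.18,30],
  [[0,0,0],0.18,30],
  [[0,0,0],0.18,30],
  [[0,0,0],0.18,30],
  [[0,0,0],0.18,30],
  [[0,0,0],0.18,30],
  [[-30,-8,0],0.02,30],
  [[-40,-10,0],0,30],
  [[-45,-10,0],0,30],
  [[-45,-10,0],0,30],
  [[-45,-10,0],0,30],
  [[-40,-10,0],0,30],
  [[-25,-5,0],0,30],
  [[-15.7,-5,0],0,30],
  [[0,0,0],0,30],
])

```text
time_s: 22.62
eef_pos: [0.5498, 0.0128, 0.1782]
eef_rot: [-0.001, 0.662, 0.75, -0.001]
wrist_force: [-0.0, 0.4, -0.8]
opening: 0.533
grasp_force: 62.1
```

Run:
```python
from m import *
held(); boxfit(('wrist',)); o,p,R=state(); print(inbox(*p[:2]*1000)); c=cam('wrist'); save(c,'w4.png')
for b in bars(cam('wrist')): print(b,inbox(*b[2][:2]))
```

```text
held tool frame: x max 43.3  y -20.6..21.7  z -14.6..17.0
 end face x median 43.0 n3965 z -15.0..28.9; top face x -31.0..43.6 z med -13.5
 top slope xy [ 3.61621129e-03 -3.96223860e-05 -1.34786091e+01]
 t=22.7 [0.5501 0.0136 0.1786] head 97.2 open 45.4 grip 62
wrist z 48.6
  side +1 n1673 lateral 46.1 (5..95: 41.7 48.6) slope -0.0081 a -115..115
  side -1 n778 lateral -50.2 (5..95: -52.8 -47.7) slope 0.0106 a -115..115
  end +1 n1398 a 118.2 (112.5 123.9)
  end -1 n820 a -122.0 (-124.6 -119.4)
(np.float64(29.4), np.float64(2.8))
(array([400., 225.]), np.float64(48.7), array([617.1,  21.4,  87.3,  46.3]), -82.5) (np.float64(96.6), np.float64(1.7))
(array([565., 304.]), np.float64(83.5), array([738. , -14.4,  88.9,  52.3]), 58.6) (np.float64(212.0), np.float64(-49.0))
```

Request:
servo_tool([
  [[-1.7,0,20],0,30],
  [[0,0,30],0,30],
  [[0,0,25],0,30],
  [[0,0,15],0,30],
  [[0,0,12],0,30],
  [[0,0,12],0,30],
  [[0,0,10],0,30],
  [[0,0,8],0,30],
  [[0,0,5],0,30],
  [[0,0,2],0,30],
  [[0,0,0],0,30],
])

```text
time_s: 24.2
eef_pos: [0.551, 0.0116, 0.0406]
eef_rot: [0.0, 0.661, 0.75, 0.0]
wrist_force: [-0.1, -1.1, -2.3]
opening: 0.529
grasp_force: 62.1
```

Request:
servo_tool([
  [[0,0,2],0,30],
  [[0,0,1.5],0,30],
  [[0,0,1],0,30],
  [[0,0,0],0,30],
  [[0,0,0],0,50],
  [[0,0,0],0,51],
  [[0,0,0],0,51],
  [[0,0,0],0,51],
  [[0,0,-25],0,51],
  [[0,0,-30],0,51],
  [[0,0,-25],0,51],
  [[0,0,0],0,51],
  [[0,-24,0],0,0],
  [[0,-24,0],0,0],
  [[0,0,0],0,0],
  [[0,0,0],0,0],
])

```text
time_s: 26.2
eef_pos: [0.5038, 0.0055, 0.1157]
eef_rot: [0.0, 0.661, 0.75, 0.0]
wrist_force: [0.7, 0.2, 0.3]
opening: 0.001
grasp_force: 0.0
```

Run:
```python
from m import *
o,p,R=state(); print(o['time_s'],p,inbox(*p[:2]*1000),o['opening'])
for b in bars(cam('wrist')): print(b,inbox(*b[2][:2]))
```

```text
26.2 [0.50376452 0.00552552 0.11565956] (np.float64(-17.9), np.float64(0.2)) 0.000834244341296705
(array([389., 253.]), np.float64(48.6), array([549.6,  12. ,  88. ,  46.2]), -82.9) (np.float64(28.4), np.float64(0.8))
(array([494., 251.]), np.float64(48.6), array([609.9,  20.7,  87. ,  58.9]), -82.7) (np.float64(89.3), np.float64(1.9))
```

Bar 2 is down. I push it up against bar 1, then lift and open.

Request:
servo_tool([
  [[0,0,25],0,0],
  [[0,0,30],0,0],
  [[0,0,20],0,0],
  [[0,0,0],0,0],
  [[0,6,0],0,0],
  [[0,7,0],0,0],
  [[0,7,0],0,0],
  [[0,6,0],0,0],
  [[0,5,0],0,0],
  [[0,4,0],0,0],
  [[0,0,0],0,0],
])

```text
time_s: 27.62
eef_pos: [0.5364, 0.0099, 0.0406]
eef_rot: [-0.001, 0.661, 0.75, -0.001]
wrist_force: [-7.6, -2.0, 6.9]
opening: -0.0
grasp_force: 3.8
```

Run:
```python
from m import *
o,p,R=state(); print(o['time_s'],p,inbox(*p[:2]*1000),o['wrist_force'])
print(go(575,434.5,160,190)); print(go(451,432,162.6,190))
```

```text
27.625 [0.53641106 0.00985975 0.04060667] (np.float64(15.1), np.float64(0.4)) [-7.56340261 -1.95864613  6.87404602]
{'turn': np.float64(-1.095), 'dx': np.float64(109.0), 'dy': np.float64(412.2), 'dz': np.float64(-149.4)}
{'turn': np.float64(-1.141), 'dx': np.float64(207.7), 'dy': np.float64(377.3), 'dz': np.float64(-149.4)}
```

Request:
servo_tool([
  [[0,-3,0],0,0],
  [[0,0,-40],0,0],
  [[0,0,-40],0,0],
  [[0,3,-40],0,0],
  [[0,0,-30],-0.18,85],
  [[0,0,0],-0.18,85],
  [[0,0,0],-0.18,85],
  [[0,0,0],-0.18,85],
  [[0,0,0],-0.18,85],
  [[0,0,0],-0.18,85],
  [[0,0,0],-0.015,85],
])

```text
time_s: 29.0
eef_pos: [0.5382, 0.01, 0.1911]
eef_rot: [0.0, 0.174, 0.985, 0.0]
wrist_force: [-0.2, -0.1, 0.4]
opening: 0.994
grasp_force: 0.0
```

Request:
servo_tool([
  [[9,32,0],0,85],
  [[10,40,0],0,85],
  [[10,40,0],0,85],
  [[10,40,0],0,85],
  [[12,40,0],0,85],
  [[12,40,0],0,85],
  [[12,40,0],0,85],
  [[12,40,0],0,85],
  [[10,40,0],0,85],
  [[8,35,0],0,85],
  [[4,25,0],0,85],
  [[0,0,0],0,85],
])

```text
time_s: 30.5
eef_pos: [0.5764, 0.4361, 0.1905]
eef_rot: [-0.0, 0.174, 0.985, 0.0]
wrist_force: [-0.6, -0.1, 0.0]
opening: 0.99
grasp_force: 0.0
```

Run:
```python
from m import *
o,p,R=state(); print(o['time_s'],p,head(R))
for b in bars(cam('wrist')): print(b,go(*b[2][:2],b[3]+180,29))
```

```text
30.5 [0.57639926 0.43608379 0.19045605] 159.9079515960103
(array([248.,  25.]), np.float64(45.4), array([424.4, 443. ,  45.4,  29.1]), 72.5) {'turn': np.float64(-1.616), 'dx': np.float64(37.9), 'dy': np.float64(147.5), 'dz': np.float64(161.4)}
(array([257., 113.]), np.float64(45.5), array([478. , 426.2,  45.5,  35.4]), 72.7) {'turn': np.float64(-1.62), 'dx': np.float64(37.5), 'dy': np.float64(91.4), 'dz': np.float64(161.4)}
(array([311., 219.]), np.float64(45.8), array([573.9, 435. ,  90.6,  44.7]), -19.7) {'turn': np.float64(-0.007), 'dx': np.float64(2.5), 'dy': np.float64(-0.7), 'dz': np.float64(161.4)}
```

Request:
servo_tool([
  [[1.5,-1,30],-0.007,85],
  [[0,0,40],0,85],
  [[0,0,40],0,85],
  [[0,0,25],0,85],
  [[0,0,17],0,85],
  [[0,0,9.5],0,85],
  [[0,0,0],0,85],
  [[0,0,0],0,40],
  [[0,0,0],0,30],
  [[0,0,0],0,30],
  [[0,0,0],0,30],
  [[0,0,0],0,30],
  [[0,0,0],0,30],
  [[0,0,-10],0,30],
  [[0,0,-30],0,30],
  [[0,0,-40],0,30],
  [[0,0,-40],0,30],
  [[0,0,-30],0,30],
  [[0,0,0],0,30],
])

```text
time_s: 32.92
eef_pos: [0.5763, 0.4348, 0.1829]
eef_rot: [0.002, 0.17, 0.985, 0.002]
wrist_force: [0.4, -0.1, -3.2]
opening: 0.528
grasp_force: 62.6
```

Run:
```python
from m import *
held(); print(go(*boxpt(-15,0.5),97.2,60))
```

```text
held tool frame: x max 43.4  y -19.9..22.2  z -17.9..13.5
 end face x median 43.0 n3938 z -18.6..25.6; top face x -31.0..43.2 z med -16.7
 top slope xy [ 7.89998816e-03 -2.89059431e-03 -1.67212531e+01]
 t=33.0 [0.5752 0.4341 0.1801] head 160.4 open 45.4 grip 63
{'turn': np.float64(1.102), 'dx': np.float64(-415.9), 'dy': np.float64(-121.7), 'dz': np.float64(120.1)}
```

Request:
servo_tool([
  [[0,0,0],0.18,30],
  [[0,0,0],0.18,30],
  [[0,0,0],0.18,30],
  [[0,0,0],0.18,30],
  [[0,0,0],0.18,30],
  [[0,0,0],0.18,30],
  [[-30,-9,0],0.022,30],
  [[-45,-13,0],0,30],
  [[-45,-13,0],0,30],
  [[-45,-13,0],0,30],
  [[-45,-13,0],0,30],
  [[-45,-13,0],0,30],
  [[-45,-13,0],0,30],
  [[-45,-13,0],0,30],
  [[-35,-10,0],0,30],
  [[-20,-8,0],0,30],
  [[-15,-4,0],0,30],
  [[0,0,0],0,30],
])

```text
time_s: 35.22
eef_pos: [0.5061, 0.0064, 0.1783]
eef_rot: [-0.001, 0.662, 0.75, -0.0]
wrist_force: [-0.0, 0.3, -1.6]
opening: 0.53
grasp_force: 62.4
```

Run:
```python
from m import *
held(); o,p,R=state(); print(inbox(*p[:2]*1000)); boxfit(('wrist',))
for b in bars(cam('wrist')): print(b,inbox(*b[2][:2]))
print('top')
for b in bars(cam('top')): print(b)
```

```text
held tool frame: x max 44.2  y -20.6..21.8  z -14.8..17.0
 end face x median 43.9 n3932 z -15.2..28.2; top face x -30.4..44.3 z med -13.6
 top slope xy [ 4.12593591e-03 -3.58630899e-04 -1.36151213e+01]
 t=35.3 [0.5064 0.007  0.1787] head 97.2 open 45.3 grip 62
(np.float64(-15.1), np.float64(1.3))
wrist z 48.2
  side +1 n1828 lateral 45.9 (5..95: 41.4 48.9) slope -0.0086 a -115..115
  side -1 n937 lateral -49.5 (5..95: -53.8 -41.5) slope 0.0143 a -115..115
  end +1 n1411 a 119.2 (112.6 123.6)
  end -1 n722 a -122.9 (-125.1 -120.6)
(array([426., 227.]), np.float64(48.7), array([594.3,  18. ,  91.6,  88.6]), 7.5) (np.float64(73.5), np.float64(1.2))
(array([615., 312.]), np.float64(83.8), array([729. , -25.6,  80.4,  19. ]), 88.4) (np.float64(201.7), np.float64(-58.9))
top
(array([181., 267.]), np.float64(50.4), array([452.1, 431.8,  89.1,  44.6]), -17.1)
(array([ 11., 462.]), np.float64(-269.2), array([-255.9, 1113.6,  103.8,   55.9]), 2.4)
```

Request:
servo_tool([
  [[-1.2,0,20],0,30],
  [[0,0,30],0,30],
  [[0,0,25],0,30],
  [[0,0,15],0,30],
  [[0,0,12],0,30],
  [[0,0,12],0,30],
  [[0,0,10],0,30],
  [[0,0,8],0,30],
  [[0,0,5],0,30],
  [[0,0,2],0,30],
  [[0,0,0],0,30],
])

```text
time_s: 36.8
eef_pos: [0.5071, 0.0056, 0.0406]
eef_rot: [0.0, 0.661, 0.75, 0.0]
wrist_force: [-0.7, 0.4, -2.8]
opening: 0.532
grasp_force: 62.5
```

Request:
servo_tool([
  [[0,0,2],0,30],
  [[0,0,1.5],0,30],
  [[0,0,1],0,30],
  [[0,0,0],0,30],
  [[0,0,0],0,50],
  [[0,0,0],0,51],
  [[0,0,0],0,51],
  [[0,0,0],0,51],
  [[0,0,-25],0,51],
  [[0,0,-30],0,51],
  [[0,0,-25],0,51],
  [[0,0,0],0,51],
  [[0,-24,0],0,0],
  [[0,-24,0],0,0],
  [[0,0,0],0,0],
  [[0,0,0],0,0],
])

```text
time_s: 38.8
eef_pos: [0.4599, -0.0005, 0.1157]
eef_rot: [0.0, 0.661, 0.75, 0.0]
wrist_force: [-0.6, -0.9, 0.1]
opening: 0.003
grasp_force: 0.0
```

Run:
```python
from m import *
o,p,R=state(); print(o['time_s'],p,inbox(*p[:2]*1000),o['opening'])
for b in bars(cam('wrist')): print(b,inbox(*b[2][:2]))
```

```text
38.8 [ 0.45988972 -0.00052363  0.11570691] (np.float64(-62.1), np.float64(-0.3)) 0.002734782766471306
(array([530., 251.]), np.float64(48.7), array([587.1,  17.2, 104.6,  88.3]), 7.7) (np.float64(66.3), np.float64(1.3))
(array([390., 252.]), np.float64(48.6), array([505.9,   6.7,  87.8,  45.7]), -82.8) (np.float64(-15.6), np.float64(1.1))
```

Request:
servo_tool([
  [[0,0,25],0,0],
  [[0,0,30],0,0],
  [[0,0,20],0,0],
  [[0,0,0],0,0],
  [[0,6,0],0,0],
  [[0,6,0],0,0],
  [[0,6,0],0,0],
  [[0,5,0],0,0],
  [[0,4,0],0,0],
  [[0,3,0],0,0],
  [[0,0,0],0,0],
])

```text
time_s: 40.22
eef_pos: [0.4894, 0.0034, 0.041]
eef_rot: [0.0, 0.661, 0.75, 0.0]
wrist_force: [0.2, -0.2, 0.5]
opening: -0.002
grasp_force: 0.0
```

Request:
servo_tool([
  [[0,-3,0],0,0],
  [[0,0,-40],0,0],
  [[0,0,-40],0,0],
  [[0,3,-40],0,0],
  [[0,0,-30],-0.18,85],
  [[0,0,0],-0.18,85],
  [[0,0,0],-0.18,85],
  [[0,0,0],-0.18,85],
  [[0,0,0],-0.18,85],
  [[0,0,0],-0.18,85],
  [[0,0,0],-0.055,85],
])

```text
time_s: 41.6
eef_pos: [0.4888, 0.0033, 0.1909]
eef_rot: [0.0, 0.153, 0.988, 0.0]
wrist_force: [-0.2, 0.6, -0.2]
opening: 0.998
grasp_force: 0.0
```

Run:
```python
from m import *
print(go(451,432.5,162.6,190))
for b in bars(cam('top')): print(b)
```

```text
{'turn': np.float64(-0.003), 'dx': np.float64(164.4), 'dy': np.float64(398.2), 'dz': np.float64(0.9)}
(array([181., 267.]), np.float64(50.2), array([451.9, 431.2,  89.1,  45.8]), -17.1)
(array([ 11., 459.]), np.float64(-266.9), array([-216.9, 1113. ,  187.5,   68.4]), -7.2)
```

Request:
servo_tool([
  [[14,34,0],0,85],
  [[17,41,0],0,85],
  [[17,41,0],0,85],
  [[17,41,0],0,85],
  [[17,41,0],0,85],
  [[17,41,0],0,85],
  [[17,41,0],0,85],
  [[17,41,0],0,85],
  [[15,37,0],0,85],
  [[10,24,0],0,85],
  [[6,16,0],0,85],
  [[0,0,0],0,85],
])

```text
time_s: 43.15
eef_pos: [0.454, 0.4329, 0.1908]
eef_rot: [-0.0, 0.154, 0.988, -0.0]
wrist_force: [-0.4, -0.6, -0.2]
opening: 1.001
grasp_force: 0.0
```

Run:
```python
from m import *
o,p,R=state(); print(o['time_s'],p,head(R))
for b in bars(cam('wrist')): print(b,go(*b[2][:2],b[3]+180,29))
```

```text
43.15 [0.45399497 0.43286249 0.19076626] 162.29640515345474
(array([313., 216.]), np.float64(45.7), array([449.2, 434. ,  90.9,  44.6]), -17.2) {'turn': np.float64(-0.009), 'dx': np.float64(5.3), 'dy': np.float64(0.4), 'dz': np.float64(161.7)}
```

Request:
servo_tool([
  [[4,0,30],-0.009,85],
  [[0,0,40],0,85],
  [[0,0,40],0,85],
  [[0,0,25],0,85],
  [[0,0,17],0,85],
  [[0,0,9.5],0,85],
  [[0,0,0],0,85],
  [[0,0,0],0,40],
  [[0,0,0],0,30],
  [[0,0,0],0,30],
  [[0,0,0],0,30],
  [[0,0,0],0,30],
  [[0,0,0],0,30],
  [[0,0,-10],0,30],
  [[0,0,-30],0,30],
  [[0,0,-40],0,30],
  [[0,0,-40],0,30],
  [[0,0,-30],0,30],
  [[0,0,0],0,30],
])

```text
time_s: 45.58
eef_pos: [0.4517, 0.4345, 0.1824]
eef_rot: [0.002, 0.15, 0.989, 0.002]
wrist_force: [-0.1, 0.6, -2.9]
opening: 0.525
grasp_force: 62.3
```

Run:
```python
from m import *
held(); print(go(*boxpt(-70,0.8),97.2,60))
```

```text
held tool frame: x max 43.3  y -19.8..22.3  z -17.7..14.0
 end face x median 43.0 n3969 z -18.1..24.5; top face x -30.9..43.3 z med -16.5
 top slope xy [ 7.59904412e-03 -2.01640446e-03 -1.65656110e+01]
 t=45.6 [0.4506 0.4338 0.18  ] head 162.8 open 44.9 grip 62
{'turn': np.float64(1.144), 'dx': np.float64(-430.9), 'dy': np.float64(-53.0), 'dz': np.float64(120.0)}
```

Request:
servo_tool([
  [[0,0,0],0.18,30],
  [[0,0,0],0.18,30],
  [[0,0,0],0.18,30],
  [[0,0,0],0.18,30],
  [[0,0,0],0.18,30],
  [[0,0,0],0.18,30],
  [[-30,-3,0],0.064,30],
  [[-45,-6,0],0,30],
  [[-45,-6,0],0,30],
  [[-45,-6,0],0,30],
  [[-45,-6,0],0,30],
  [[-45,-6,0],0,30],
  [[-45,-6,0],0,30],
  [[-45,-6,0],0,30],
  [[-45,-6,0],0,30],
  [[-25,-2,0],0,30],
  [[-16,0,0],0,30],
  [[0,0,0],0,30],
])

```text
time_s: 47.88
eef_pos: [0.4534, -0.0008, 0.1785]
eef_rot: [-0.001, 0.662, 0.75, -0.0]
wrist_force: [0.3, 0.5, -1.9]
opening: 0.533
grasp_force: 62.1
```

Run:
```python
from m import *
held(); o,p,R=state(); print(inbox(*p[:2]*1000)); boxfit(('wrist',))
for b in bars(cam('wrist')): print(b,inbox(*b[2][:2]))
```

```text
held tool frame: x max 44.0  y -20.4..22.0  z -15.1..17.1
 end face x median 43.7 n3983 z -15.6..28.6; top face x -29.8..44.0 z med -13.9
 top slope xy [ 4.36970956e-03 -5.35684977e-04 -1.39431971e+01]
 t=47.9 [ 4.534e-01 -2.000e-04  1.786e-01] head 97.2 open 45.2 grip 62
(np.float64(-68.5), np.float64(0.8))
wrist z 48.2
  side +1 n1980 lateral 45.6 (5..95: 40.9 48.7) slope -0.0077 a -115..115
  side -1 n1149 lateral -48.3 (5..95: -52.6 -40.1) slope -0.0108 a -15..115
  end +1 n1461 a 119.2 (112.6 123.8)
  end -1 n572 a -123.8 (-125.5 -122.0)
(array([464., 227.]), np.float64(48.7), array([570.5,  14.6, 138.8,  88.5]), 7.2) (np.float64(49.5), np.float64(0.8))
```

Request:
servo_tool([
  [[-0.6,-1.5,20],0,30],
  [[0,0,30],0,30],
  [[0,0,25],0,30],
  [[0,0,15],0,30],
  [[0,0,12],0,30],
  [[0,0,12],0,30],
  [[0,0,10],0,30],
  [[0,0,8],0,30],
  [[0,0,5],0,30],
  [[0,0,2],0,30],
  [[0,0,0],0,30],
])

```text
time_s: 49.4
eef_pos: [0.4526, -0.0013, 0.0405]
eef_rot: [0.0, 0.661, 0.75, 0.0]
wrist_force: [0.4, 0.1, -1.4]
opening: 0.529
grasp_force: 62.2
```

Request:
servo_tool([
  [[0,0,2],0,30],
  [[0,0,1.5],0,30],
  [[0,0,1],0,30],
  [[0,0,0],0,30],
  [[0,0,0],0,50],
  [[0,0,0],0,54],
  [[0,0,0],0,54],
  [[0,0,0],0,54],
  [[0,0,-25],0,54],
  [[0,0,-30],0,54],
  [[0,0,-30],0,54],
  [[0,0,-30],0,54],
  [[0,0,0],0,54],
])

```text
time_s: 51.02
eef_pos: [0.4543, -0.0017, 0.1534]
eef_rot: [0.002, 0.661, 0.75, 0.001]
wrist_force: [0.4, -0.4, -0.6]
opening: 0.631
grasp_force: 0.0
```

Run:
```python
from m import *
o,p,R=state(); print(o['time_s'],p,inbox(*p[:2]*1000))
c=cam('wrist'); save(c,'w5.png')
for b in bars(c): print(b,inbox(*b[2][:2]))
c=cam('top'); cv2.imwrite('pics/top2.png',c['color'][:,:,::-1])
for b in bars(c): print(b)
```

```text
51.025 [ 0.45431596 -0.00173954  0.15335541] (np.float64(-67.8), np.float64(-0.8))
(array([476., 233.]), np.float64(48.7), array([569.5,  14.7, 140.4,  88.8]), 7.5) (np.float64(48.5), np.float64(1.0))
(array([311., 234.]), np.float64(48.6), array([ 4.535e+02, -3.000e-01,  8.760e+01,  4.480e+01]), -82.7) (np.float64(-68.5), np.float64(0.7))
(array([320., 219.]), np.float64(53.9), array([601.7,  19.6,  89.2,  77. ]), -83.4)
(array([ 16., 441.]), np.float64(-270.0), array([-158.3, 1096.4,  168.4,   46.4]), -41.6)
(array([ 12., 469.]), np.float64(-270.3), array([-286.3, 1113. ,   55.8,   43.9]), -87.8)
```

View pics/w5.png

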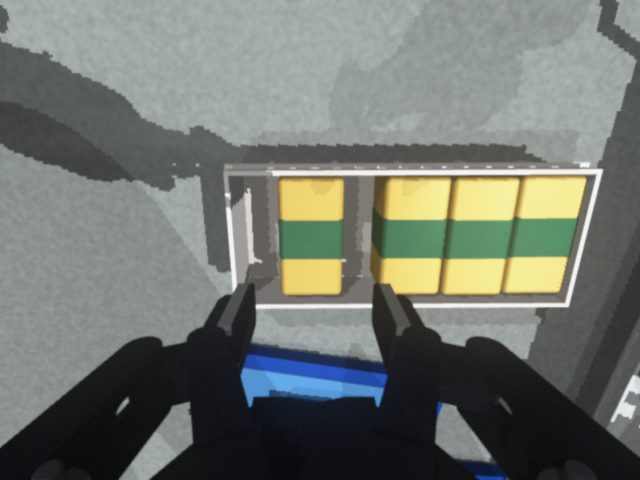

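View pics/top2.png

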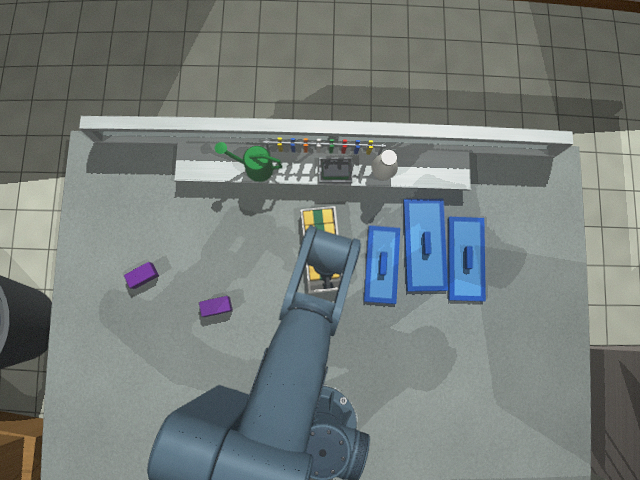

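All four bars lie flat in the box, at wrist pixels (310,237), (410,235), (480,235) and (545,235), with their tops at about 48.7 mm. No yellow bar is left on the counter. Next I lift clear, close the fingers and go over the near end for the sweep.

Request:
servo_tool([
  [[0,0,-40],0,0],
  [[0,0,-20],0,0],
  [[0,0,0],0,0],
  [[0.8,-30,0],0,0],
  [[0,-32,0],0,0],
  [[0,0,0],0,0],
  [[0,0,40],0,0],
  [[0,0,45],0,0],
  [[0,0,30],0,0],
  [[0,0,16],0,0],
  [[0,0,0],0,0],
  [[0,0,0],0,0],
])

```text
time_s: 52.62
eef_pos: [0.3912, -0.0083, 0.08]
eef_rot: [-0.0, 0.661, 0.75, -0.0]
wrist_force: [0.4, 0.9, 0.5]
opening: 0.001
grasp_force: 0.0
```

Run:
```python
from m import *
o,p,R=state(); print(o['time_s'],p,inbox(*p[:2]*1000),o['opening'],head(R),go(*boxpt(-130,0),97.2,77))
```

```text
52.625 [ 0.39124152 -0.00831344  0.08000418] (np.float64(-131.2), np.float64(0.5)) 0.001217421413485634 97.22137343417855 {'turn': np.float64(0.0), 'dx': np.float64(-0.5), 'dy': np.float64(1.2), 'dz': np.float64(3.0)}
```

Request:
servo_tool([
  [[-0.5,0,3],0,0],
  [[0,10,0],0,0],
  [[0,14,0],0,0],
  [[0,14,0],0,0],
  [[0,14,0],0,0],
  [[0,14,0],0,0],
  [[0,14,0],0,0],
  [[0,14,0],0,0],
  [[0,14,0],0,0],
  [[0,14,0],0,0],
  [[0,14,0],0,0],
])

```text
time_s: 54.0
eef_pos: [0.5268, 0.0084, 0.0769]
eef_rot: [-0.0, 0.661, 0.75, -0.0]
wrist_force: [0.3, -0.5, 0.7]
opening: -0.0
grasp_force: 0.0
```

Request:
servo_tool([
  [[0,14,0],0,0],
  [[0,14,0],0,0],
  [[0,14,0],0,0],
  [[0,14,0],0,0],
  [[0,14,0],0,0],
  [[0,14,0],0,0],
  [[0,14,0],0,0],
  [[0,14,0],0,0],
  [[0,12,0],0,0],
  [[0,0,0],0,0],
  [[0,0,0],0,0],
])

```text
time_s: 55.38
eef_pos: [0.6485, 0.0239, 0.0767]
eef_rot: [-0.0, 0.661, 0.75, -0.0]
wrist_force: [0.2, -0.3, 0.1]
opening: -0.005
grasp_force: 0.0
```

Run:
```python
from m import *
o,p,R=state(); print(o['time_s'],p,inbox(*p[:2]*1000),o['opening'],head(R),np.round(o['q'],2),go(509,-441,0,230))
```

```text
55.375 [0.64846222 0.02393026 0.07669722] (np.float64(128.0), np.float64(0.3)) -0.004533806747585716 97.22424473830625 [-0.15  0.53  1.52 -0.    1.09 -0.27] {'turn': np.float64(1.697), 'dx': np.float64(-139.5), 'dy': np.float64(464.9), 'dz': np.float64(-153.3)}
```

The sweep ran from end to end with the tips about 5 mm above the rim and no contact. Now I lift and go over lid_b.

Request:
servo_tool([
  [[0,0,-35],0,0],
  [[0,0,-40],0,0],
  [[0,0,-40],0,0],
  [[0,0,-40],0.18,60],
  [[0,0,0],0.18,60],
  [[0,0,0],0.18,60],
  [[0,0,0],0.18,60],
  [[0,0,0],0.18,60],
  [[0,0,0],0.18,60],
  [[0,0,0],0.18,60],
  [[0,0,0],0.18,60],
  [[0,0,0],0.18,60],
  [[0,0,0],0.077,60],
])

```text
time_s: 57.0
eef_pos: [0.6483, 0.0239, 0.2319]
eef_rot: [-0.0, 1.0, -0.002, -0.0]
wrist_force: [-0.2, 1.3, -0.2]
opening: 0.698
grasp_force: 0.0
```

Request:
servo_tool([
  [[-9,30,0],0,60],
  [[-12,40,0],0,60],
  [[-12,40,0],0,60],
  [[-12,40,0],0,60],
  [[-12,40,0],0,60],
  [[-12,40,0],0,60],
  [[-12,40,0],0,60],
  [[-12,40,0],0,60],
  [[-12,40,0],0,60],
  [[-12,40,0],0,60],
  [[-12,40,0],0,60],
  [[-9,25,0],0,60],
  [[-2,10,0],0,60],
  [[0,0,0],0,60],
])

```text
time_s: 58.75
eef_pos: [0.5089, -0.4408, 0.2318]
eef_rot: [-0.0, 1.0, -0.0, -0.0]
wrist_force: [-0.3, 0.1, -0.6]
opening: 0.7
grasp_force: 0.0
```

Run:
```python
from m import *
o,p,R=state(); print(o['time_s'],p,head(R))
c=cam('wrist'); save(c,'w6.png'); print(-c['R'].T@c['t'])
P=cloud(c); hsv=cv2.cvtColor(c['color'],cv2.COLOR_RGB2HSV); m=cv2.inRange(hsv,(98,90,40),(120,255,255))
g=(m>0)&(P[:,:,2]>.032)&(P[:,:,2]<.06)
n,l,s,ce=cv2.connectedComponentsWithStats(g.astype(np.uint8))
for i in range(1,n):
    if s[i,4]>150:
        v,u=np.nonzero(l==i); print('bar',ce[i].round(),s[i,4],np.median(P[l==i][:,2]),rect(plane(c,np.c_[u,v],.041)[:,:2]))
```

```text
58.75 [ 0.50886607 -0.44077736  0.23181445] -0.029318939084973503
[ 0.58446346 -0.4409878   0.35440127]
bar [182. 168.] 1746 0.03963073062917866 (array([ 550.4, -319.6,   69.6,   21.7]), 2.4)
bar [321. 211.] 1424 0.039485531791632666 (array([ 510.5, -447.6,   68.8,   19.2]), -0.1)
bar [ 54. 236.] 1652 0.039460397275673534 (array([ 484.8, -186.8,   69.9,   24.6]), -3.1)
```

View pics/w6.png

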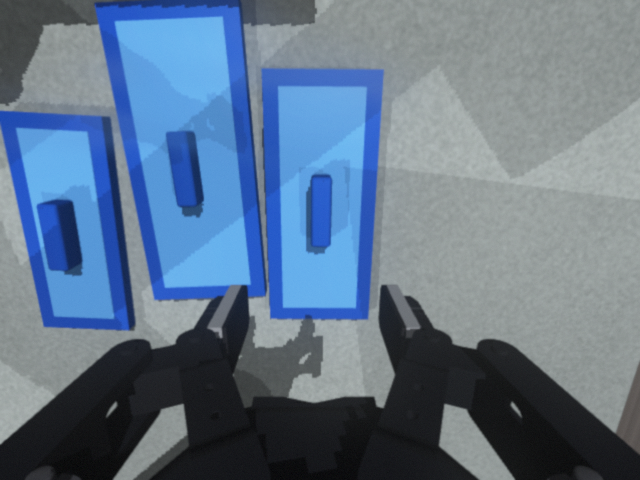

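Lid_b lies at wrist pixel (320,195), with its grip bar at (321,211). I check its size in this view before gripping.

Run:
```python
from m import *
c=cam('wrist'); P=cloud(c); hsv=cv2.cvtColor(c['color'],cv2.COLOR_RGB2HSV); m=(cv2.inRange(hsv,(98,90,40),(120,255,255))>0)
X=plane(c,np.stack(np.meshgrid(np.arange(640),np.arange(480)),-1).reshape(-1,2),.015).reshape(480,640,3)
g=m&(np.abs(X[:,:,1]+.4476)<.064)&(np.abs(X[:,:,0]-.51)<.15)&(P[:,:,2]>.008)&(P[:,:,2]<.025)
g=cv2.morphologyEx(g.astype(np.uint8),cv2.MORPH_OPEN,np.ones((5,5)))
print(np.median(P[g>0][:,2]),rect(X[g>0][:,:2]))
x=X[g>0]
for a in(.42,.47,.55,.6):
    y=x[np.abs(x[:,0]-a)<.004][:,1]; print(a,y.min().round(4),y.max().round(4))
# two-view check of the grip bar height: same bar from top
```

```text
0.014149776591035999 (array([ 509.3, -447.4,  261.6,  112.5]), -0.5)
0.42 -0.5028 -0.3912
0.47 -0.5033 -0.3909
0.55 -0.504 -0.3921
0.6 -0.5043 -0.3922
```

Request:
servo_tool([
  [[1.6,6,30],0,60],
  [[0,0,40],0,60],
  [[0,0,40],0,60],
  [[0,0,35],0,60],
  [[0,0,20],0,60],
  [[0,0,10],0,60],
  [[0,0,0],0,60],
  [[0,0,0],0,60],
])

```text
time_s: 59.85
eef_pos: [0.5112, -0.4479, 0.0587]
eef_rot: [0.001, 1.0, -0.0, 0.001]
wrist_force: [0.5, -0.1, 0.6]
opening: 0.699
grasp_force: 0.0
```

Request:
servo_tool([
  [[0,0,10],0.006,60],
  [[0,0,8],0,60],
  [[0,0,0],0,60],
  [[0,0,0],0,40],
  [[0,0,0],0,25],
  [[0,0,0],0,5],
  [[0,0,0],0,5],
  [[0,0,0],0,5],
  [[0,0,0],0,5],
  [[0,0,0],0,5],
  [[0,0,0],0,5],
])

```text
time_s: 61.22
eef_pos: [0.5107, -0.4474, 0.0395]
eef_rot: [0.0, 1.0, -0.003, 0.0]
wrist_force: [-1.3, -1.7, 5.8]
opening: 0.221
grasp_force: 60.6
```

Request:
servo_tool([
  [[0,0,-10],0,5],
  [[0,0,-20],0,5],
  [[0,0,-35],0,5],
  [[0,0,-35],0,5],
  [[0,0,-35],0,5],
  [[0,0,-20],0,5],
  [[0,0,0],0,5],
  [[0,0,0],0,5],
])

```text
time_s: 62.22
eef_pos: [0.5098, -0.4464, 0.1923]
eef_rot: [-0.001, 1.0, -0.003, -0.001]
wrist_force: [0.8, 0.1, -2.0]
opening: 0.22
grasp_force: 59.9
```

```bash
cat >> m.py <<'E'
def lidheld():
    c=cam('wrist'); o,p,R=state(); P=cloud(c); q=(P-p)@R*1000
    hsv=cv2.cvtColor(c['color'],cv2.COLOR_RGB2HSV); m=cv2.inRange(hsv,(95,80,30),(122,255,255))>0
    k=m&(np.abs(q[:,:,1])<75)&(q[:,:,2]>5)&(q[:,:,2]<45)&(q[:,:,0]>-20)&(q[:,:,0]<165)
    s=q[k]; A=np.c_[s[:,0],s[:,1],np.ones(len(s))]
    for _ in range(3):
        f=np.linalg.lstsq(A,s[:,2],rcond=None)[0]; r=np.abs(s[:,2]-A@f)<4; s=s[r]; A=A[r]
    print('plate z=%.1f slope x %.4f y %.4f n%d'%(f[2],f[0],f[1],len(s)),'x max %.1f y %.1f..%.1f'%(np.percentile(s[:,0],99.5),*np.percentile(s[:,1],[.5,99.5])))
    e=[]
    for a in np.arange(40,120,5):
        t=s[np.abs(s[:,0]-a)<2.5][:,1]
        if len(t)>20: e.append((a,t.min(),t.max()))
    e=np.array(e); print('edges',[np.polyfit(e[:,0],e[:,i],1).round(4) for i in(1,2)])
    fr=[(b,s[np.abs(s[:,1]-b)<3][:,0].max()) for b in range(-45,46,10)]; print('front',np.polyfit(*np.array(fr).T,1).round(4))
    print('t=%.1f'%o['time_s'],p.round(4),'head %.2f'%head(R),inbox(*p[:2]*1000),'open %.1f grip %.0f'%(o['opening']*85.4,o['grasp_force']))
    return c
E
python3 - <<'E'
from m import *
save(lidheld(),'w7.png'); print(go(*boxpt(0,0),7.2,160))
E
```

```text
plate z=24.8 slope x 0.0006 y 0.0008 n77488 x max 123.2 y -55.8..56.1
edges [array([ 2.0000e-03, -5.6662e+01]), array([1.40000e-03, 5.67259e+01])]
front [ -0.     123.9215]
t=62.3 [ 0.5097 -0.4462  0.1918] head -0.36 (np.float64(-68.6), np.float64(-448.7)) open 19.0 grip 60
{'turn': np.float64(-0.132), 'dx': np.float64(68.6), 'dy': np.float64(-448.7), 'dz': np.float64(31.8)}
```

View pics/w7.png

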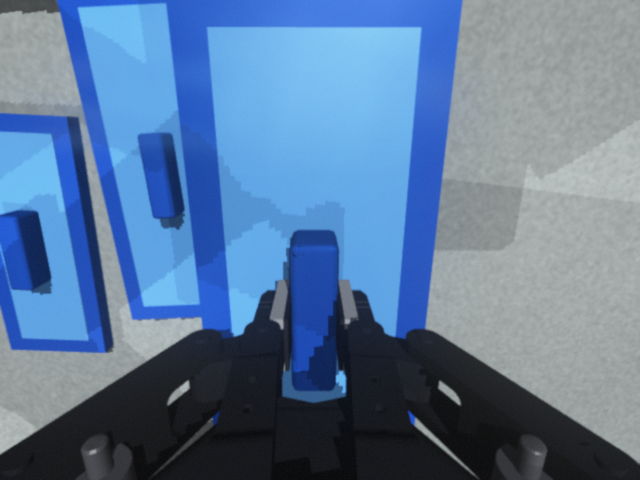

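Lid_b is held level, with its edges symmetric about the hand. The arm is now clear of the box, so I refine the rim lines from the top and side views before placing.

```bash
cat >> m.py <<'E'
def prof(c,name,z=.053):
    I=cv2.cvtColor(c['color'],cv2.COLOR_RGB2GRAY)
    def sample(A,L):
        pts=np.array([[*boxpt(a,l)/1000,z] for a,l in zip(A.ravel(),L.ravel())]); uv=proj(c,pts).astype(np.float32)
        return cv2.remap(I,uv[:,0].reshape(A.shape),uv[:,1].reshape(A.shape),cv2.INTER_LINEAR).astype(float)
    s=np.arange(-9,9.1,1.)
    for nm,base,ends in(('L',49.5,(-115,-40,40,115)),('R',-49.5,(-115,-40,40,115))):
        for a0,a1 in((-115,-40),(-40,40),(40,115)):
            A,L=np.meshgrid(np.arange(a0,a1,2.),base+s); p=sample(A,L).mean(1); print(name,nm,(a0,a1),p.astype(int))
    for nm,base in(('F',124),('N',-124)):
        L,A=np.meshgrid(np.arange(-40,41,2.),base+s); print(name,nm,sample(A,L).mean(1).astype(int))
E
python3 - <<'E'
from m import *
for n in('top','side'): prof(cam(n),n)
E
```

```text
top L (-115, -40) [156 152 145 141 141 148 164 184 201 210 206 189 161 129 105  92  87  85
  84]
top L (-40, 40) [155 150 143 135 132 139 154 173 190 203 205 190 161 130 108  95  89  87
  86]
top L (40, 115) [199 193 182 169 156 150 155 170 187 201 206 198 177 145 119 102  98  98
  99]
top R (-115, -40) [125 125 127 133 142 151 160 166 168 162 150 133 119 110 110 119 128 138
 145]
top R (-40, 40) [132 133 136 145 160 179 198 211 217 212 195 166 137 117 114 122 132 142
 151]
top R (40, 115) [126 126 129 137 152 172 193 209 216 214 201 174 141 116 110 119 136 154
 170]
top F [178 172 162 152 146 147 156 169 182 190 190 181 166 149 138 133 133 135
 135]
top N [128 128 127 127 127 126 126 125 124 123 122 121 120 119 118 117 116 115
 114]
side L (-115, -40) [125 129 132 136 138 139 138 134 129 122 115 109 104 100  97  96  96  96
  97]
side L (-40, 40) [126 130 134 138 140 142 141 138 133 127 120 114 108 103 101  99  99 100
 101]
side L (40, 115) [157 158 158 158 157 155 151 146 139 131 123 115 109 104 101  99  98  98
  99]
side R (-115, -40) [132 135 138 141 142 143 141 137 132 126 119 113 108 105 104 105 107 110
 113]
side R (-40, 40) [122 124 127 130 132 133 132 130 126 121 116 111 107 104 102 103 104 106
 109]
side R (40, 115) [119 122 125 128 130 131 131 130 127 123 118 113 110 107 107 108 111 115
 120]
side F [126 123 120 118 118 119 122 125 127 127 124 119 112 104  95  88  81  76
  73]
side N [103 104 106 109 114 121 129 137 141 141 136 128 119 110 103  99  97  97
  97]
```

Request:
servo_tool([
  [[0,0,0],-0.134,5],
  [[6,-30,0],0,5],
  [[6,-40,0],0,5],
  [[6,-40,0],0,5],
  [[6,-40,0],0,5],
  [[6,-40,0],0,5],
  [[6,-40,0],0,5],
  [[6,-40,0],0,5],
  [[6,-40,0],0,5],
  [[6,-40,0],0,5],
  [[6,-40,0],0,5],
  [[5,-35,0],0,5],
  [[3,-15,0],0,5],
  [[1.4,-8.4,0],0,5],
  [[0,0,0],0,5],
  [[0,0,0],0,5],
])

```text
time_s: 64.38
eef_pos: [0.5222, 0.0056, 0.1939]
eef_rot: [0.0, 0.998, 0.063, -0.0]
wrist_force: [0.0, 0.7, -1.6]
opening: 0.22
grasp_force: 59.9
```

Run:
```python
from m import *
lidheld(); print(go(*boxpt(.8,-.3),7.3,96))
o,p,R=state()
T=cam('top'); P=cloud(T); hsv=cv2.cvtColor(T['color'],cv2.COLOR_RGB2HSV); m=cv2.inRange(hsv,(98,90,40),(120,255,255))>0
z=P[:,:,2]; k=m&(np.abs(z-.165)<.02)&(np.abs(P[:,:,1])<.12); v,u=np.nonzero(k); print(np.median(z[k]),len(v))
X=plane(T,np.c_[u,v],p[2]-.0255)[:,:2]*1000; q=(X-p[:2]*1000); h=np.radians(head(R)); q=np.c_[q@[np.cos(h),np.sin(h)],q@[np.sin(h),-np.cos(h)]]
print('lid in tool frame (top): x',np.percentile(q[:,0],[.5,99.5]),'y',np.percentile(q[:,1],[.5,99.5]))
save(T,'top3.png')
```

```text
plate z=25.3 slope x 0.0011 y 0.0011 n77518 x max 123.1 y -55.9..56.0
edges [array([ 1.90000e-03, -5.67735e+01]), array([-1.10000e-03,  5.68142e+01])]
front [2.400000e-03 1.237741e+02]
t=64.4 [0.5222 0.0056 0.1939] head 7.26 (np.float64(0.4), np.float64(-2.1)) open 18.6 grip 60
{'turn': np.float64(-0.001), 'dx': np.float64(0.4), 'dy': np.float64(-1.8), 'dz': np.float64(97.9)}
0.1696515913318295 926
lid in tool frame (top): x [-129.88669927  308.6069271 ] y [-62.43734434 130.70759971]
```

View pics/top3.png

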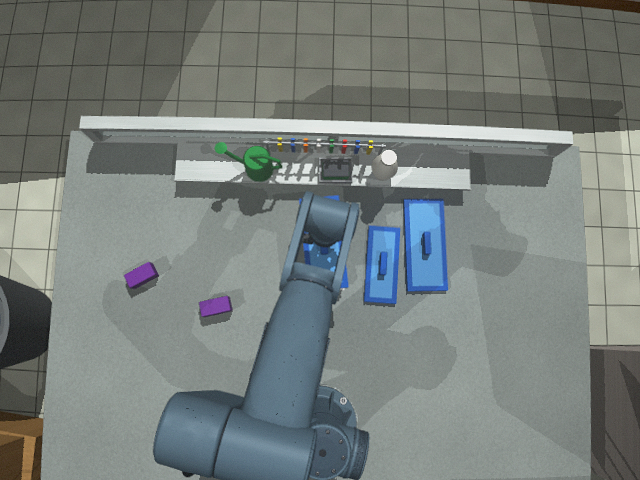

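The top view shows the lid over the box at (325,250), mostly hidden by the arm. Lids a and c have not moved. I lower to just above the rim.

Request:
servo_tool([
  [[0,-1.8,20],-0.001,5],
  [[0,0,25],0,5],
  [[0,0,25],0,5],
  [[0,0,15],0,5],
  [[0,0,9],0,5],
  [[0,0,0],0,5],
  [[0,0,0],0,5],
])

```text
time_s: 65.35
eef_pos: [0.5226, 0.0081, 0.1008]
eef_rot: [0.0, 0.998, 0.064, 0.001]
wrist_force: [0.2, -0.4, -1.6]
opening: 0.218
grasp_force: 59.9
```

Run:
```python
from m import *
o,p,R=state(); print(o['time_s'],p,inbox(*p[:2]*1000),head(R),o['wrist_force'])
S=cam('side'); cv2.imwrite('pics/s2.png',cv2.resize(S['color'][170:310,260:460,::-1],None,fx=4,fy=4,interpolation=cv2.INTER_CUBIC))
```

```text
65.35 [0.52255551 0.00813444 0.10081758] (np.float64(1.1), np.float64(0.4)) 7.38211906404967 [ 0.22746236 -0.38748594 -1.58231213]
```

View pics/s2.png

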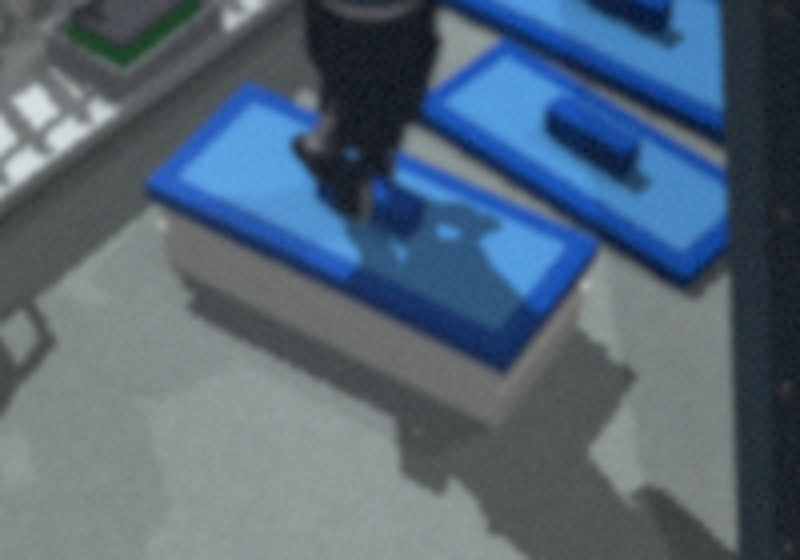

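The lid sits just above the box and looks aligned with it, with corners at (150,190), (600,240) and (500,370). I lower gently and watch the force.

Request:
servo_tool([
  [[0,-0.3,3],0,5],
  [[0,0,3],0,5],
  [[0,0,2],0,5],
  [[0,0,2],0,5],
  [[0,0,0],0,5],
])

```text
time_s: 66.03
eef_pos: [0.5217, 0.0086, 0.0897]
eef_rot: [-0.0, 0.998, 0.064, -0.0]
wrist_force: [0.2, 0.5, -2.0]
opening: 0.217
grasp_force: 59.9
```

Request:
servo_tool([
  [[0,0,1.5],0,5],
  [[0,0,1.5],0,5],
  [[0,0,0],0,5],
])

```text
time_s: 66.4
eef_pos: [0.5217, 0.0086, 0.0868]
eef_rot: [-0.0, 0.998, 0.064, -0.0]
wrist_force: [0.5, -0.0, -2.2]
opening: 0.22
grasp_force: 59.9
```

Request:
servo_tool([
  [[0,0,2],0,5],
  [[0,0,2],0,5],
  [[0,0,1],0,5],
  [[0,0,1],0,5],
  [[0,0,0],0,5],
  [[0,0,0],0,5],
])

```text
time_s: 67.15
eef_pos: [0.5219, 0.0086, 0.081]
eef_rot: [0.0, 0.998, 0.064, 0.0]
wrist_force: [-0.3, 0.3, -1.9]
opening: 0.218
grasp_force: 59.9
```

Request:
servo_tool([
  [[0,0,0.7],0,5],
  [[0,0,0.7],0,5],
  [[0,0,0.5],0,5],
  [[0,0,0],0,5],
])

```text
time_s: 67.65
eef_pos: [0.522, 0.0086, 0.0805]
eef_rot: [0.0, 0.998, 0.065, -0.0]
wrist_force: [-6.0, -0.0, 12.0]
opening: 0.221
grasp_force: 61.7
```

Contact came at the expected full-down height (12 N up). I release, lift and check.

Request:
servo_tool([
  [[0,0,0],0,20],
  [[0,0,0],0,30],
  [[0,0,0],0,45],
  [[0,0,0],0,45],
  [[0,0,0],0,45],
  [[0,0,-10],0,45],
  [[0,0,-30],0,45],
  [[0,0,-40],0,45],
  [[0,0,-40],0,45],
  [[0,0,-30],0,45],
  [[-40,0,0],0,45],
  [[-50,0,0],0,45],
  [[-40,0,0],0,45],
  [[0,0,0],0,45],
])

```text
time_s: 69.4
eef_pos: [0.3911, -0.008, 0.2295]
eef_rot: [0.0, 0.998, 0.064, 0.0]
wrist_force: [0.5, 0.3, -0.3]
opening: 0.527
grasp_force: 0.0
```

Run:
```python
from m import *
o,p,R=state(); print(o['time_s'],p,o['wrist_force'],o['opening'])
for n in('wrist','top'):
    c=cam(n); P=cloud(c); hsv=cv2.cvtColor(c['color'],cv2.COLOR_RGB2HSV); m=cv2.inRange(hsv,(98,90,40),(120,255,255))>0
    k=m&(P[:,:,2]>.047)&(P[:,:,2]<.065)&(np.abs(P[:,:,1])<.1)&(P[:,:,0]>.35)&(P[:,:,0]<.7)
    q=P[k]; A=np.c_[q[:,0]-.52,q[:,1]-.008,np.ones(len(q))]; print(n,len(q),'plate plane',np.linalg.lstsq(A,q[:,2],rcond=None)[0],rect(plane(c,np.argwhere(k)[:,::-1],.056)[:,:2]))
    save(c,'end_'+n+'.png')
```

```text
69.4 [ 0.39112932 -0.00802423  0.22952646] [ 0.47246873  0.31782487 -0.30397841] 0.527016128540088
wrist 26675 plate plane [0.00073419 0.00072235 0.05521874] (array([476.2,   2.7, 170.8, 112.4]), 7.3)
top 1596 plate plane [0.00086772 0.00077326 0.0564683 ] (array([521.7,  10.9, 261.9, 112.9]), 7.2)
```

View pics/end_wrist.png

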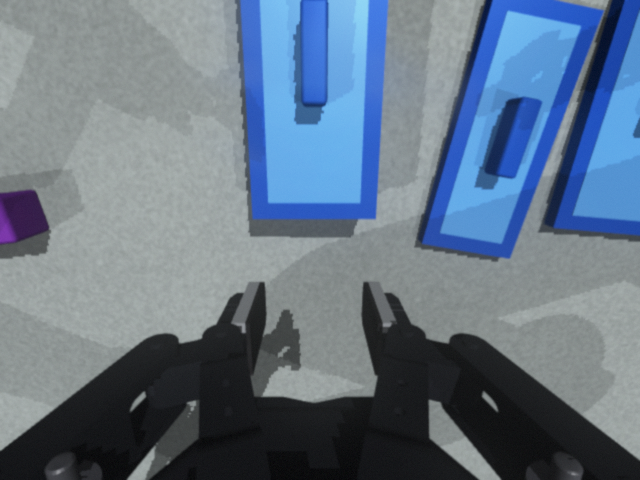

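The lid is seated level at (315,110), with its plate at 55 to 56.5 mm against 56 mm expected. The hand is clear, so I hand in.

```bash
python3 -c "
from bench import ctrl
print(ctrl.hand_in())"
```

```text
the job is handed in; nothing more can be done
None
```

All four yellow bars on the counter are packed flat in the box, the rim was swept end to end with closed fingertips, and lid_b is on and fully down; the job is handed in, though no verdict came back.

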